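Set up the portable inspection display on its kickstand and steady it

ROBOT

A 7-joint arm with a two-finger parallel gripper is mounted at the origin on the work surface. World frame = base frame: x ahead of the robot, y to its left, z up, the work surface at z = 0. Lengths are in m, angles in rad, forces in N, time in s.
With the tool pointing down it reaches from about 0.35 to 0.9 m from the base axis. Payload 19.9 kg.
Tool frame: the origin (TCP) lies midway between the tips of the shut fingers; the grasp point (between the pads) lies 19 mm behind it; z points along the fingers, y is the direction in which the jaws open and shut (so a half turn about z gives the same grasp; the last joint's range is limited). The gripper opens to 85 mm and grips with 20 to 120 N. Pads are 22 mm wide; open, the fingers measure 114 mm over their backs; the gripper's body (76 mm by 85 mm) begins 54 mm behind the grasp point. The pads swing forward as they close: fully open they stand 13 mm farther back than shut.
Start: joints at [1.268, 0.417, -0.01, 1.614, 0.005, 1.111, -0.053], TCP at [0.162, -0.604, 0.231] pointing down, gripper open.
Joint ranges: [-2.81, 2.81], [-0.39, 2.02], [-1.27, 1.25], [0.06, 2.57], [-1.19, 4.33], [0.19, 2], [-2.82, 2.82]. Speed limits (rad/s): [1.89, 1.89, 2.39, 2.39, 3.01, 3.01, 3.01].

INTERFACE

Orientations are given as a unit quaternion [w, x, y, z].
In Python, from bench import ctrl gives the robot as it stands.
- The arm moves only by the shell command python3 -m creep 'ROWS' [FORCE]. ROWS is JSON, one flat list of numbers, 7 for each row, row after row: the gripper's target within -1 to 1 (shut at 1, half-way at 0, fully open at -1), then the shift along the tool's x, y, z in mm, then the turn, a rotation vector about the tool's x, y, z in rad. In form: [hand, dx, dy, dz, wx, wy, wz, hand, dx, dy, dz, wx, wy, wz, ...]. A call has 1 to 8 rows; each row shifts and turns the commanded pose from where the row before left it, along the tool's axes as they then stand; what a row does not reach is not made up. A row lasts 1/12 s, in which the tool goes at most 41.7 mm and 7.16 degrees, less where a joint would pass 70% of its speed; a pose out of reach is approached as far as the arm can. A call is refused whole if a number of a shift passes 41.7 or a number of a turn 0.125, either way. A call with a gripper value outside its range is refused whole. The fingers move at their own pace and stop on an object; FORCE is the grip in N (left out, the last holds). Time passes only in rows, so rows that do not move let the fingers close. It gives the time, the measured TCP pose, the force and the opening at its end, in the units of the state.
- ctrl.get_obs(): the state, without advancing time (a new reading comes with each control period).
- ctrl.get_image(name): name is "side" or "top"; returns the picture (420x560x3 uint8, red, green, blue); there is no depth.
- ctrl.camera_model(name): a dict with "fx", "fy", "cx", "cy" (pixels), "distortion" ([k1, k2, p1, p2, k3] as OpenCV has them; the pictures are not rectified), "eye" and "attitude" of the camera in the world. Camera axes: x right, y up, looking along -z (the intrinsics and any distortion apply to the point x, -y, -z); pixel columns grow to the right and rows downward; lengths in m; the calibration is good to about 2 mm. A picture is of the moment at which its call begins. camera_model takes no time and is no camera call.
- ctrl.hand_in(): hands the job in, once; it reports no verdict.
Trained networks look in the newest picture that a camera, given by its name, has taken for a name from the list of things; names that differ only in an ending like _2 or _b are one class to them, and where a whole thing is asked for, a point or a joint stands for the part that bears it (a point fixed in the world has none). Each returns a list of dicts, best first, with "score" (0 to 1); they miss things now and then, are a little off and sometimes report something else, mostly with a low value. They report only what shows in the picture. A call takes as long as a camera call.
- ctrl.regions_of(camera, target): "mask" (420x560 bool, what is visible of it) and "extent" ([centre column, centre row, width, height] in pixels, round what is visible of it).
The state is a dict: "time": time; "qpos": joint angles; "qd": joint speeds; "joint_efforts": joint torques, N m; "position": TCP position; "ee_rot": TCP orientation; "ft_force": force on the tool from outside, world axes, zero at the start; "moment": the same for the moment, N m; "width": finger opening in m.
Only numpy, scipy, OpenCV 4.12 (cv2) and the standard library are available. Lean on these libraries where they do the work, as an engineer would, in place of code of your own. Each camera call takes 0.05 s, during which the arm holds its last target.

TASK

Take the portable inspection display out of its charging cradle by its handle and lean it, screen inwards, against the back of the light controller (the side away from the robot), then let go of it. While it leans there, flip its folded kickstand down over centre until it snaps against its stop; then take the handle again and stand the display upright on the bench on its lower edge and kickstand, clear of the controller. Finish still gripping the handle, so that the display cannot tip while a colleague plugs in its lead, and leave the bottle, mouse, lens and screwdriver where they are.

Things in the scene. Friction and masses are not known exactly. Their poses are not given: they have to be found in the camera images.
- display: portable inspection display: dark slab 200 mm wide (y), 140 mm tall (z), ~0.7 kg, handle on top (180 mm in all). Origin: centre of underside; z up the slab, x out of its back (back face x = +11 mm). Screen on the -x side, behind a rubber rim whose face is at x = -14 mm. Battery pack on the back to x = 27 mm, z = 41 to 75 mm. Starts standing loose in the cradle, with the cradle's yaw
- display_handle (a point): centre of the grip bar of the handle, 173 mm above the display's underside, in the middle of its width and on its x = 0; the bar is 14 mm thick (display x), 14 mm high and 100 mm long (display y), with 26 mm of free space below it over the slab. Axes as the display's
- kickstand_hub (a point): pivot of the kickstand, at (30, -40, 100) mm in the display's frame. Axes as the display's
- kickstand_foot (a point): centre of the orange rubber foot (16 mm diameter, 38 mm long) ending the kickstand, a 9 mm steel rod. Folded, the rod lies level along the back, 19 mm off it, from the hub towards display +y. It swings down and outwards in a plane 30 deg off the back: at joint q the foot is 107 mm x (sin30 sin q, cos q, -cos30 sin q) from the pivot, in the display's frame
- kickstand (a joint): kickstand angle, rad: 0 folded, 1.57 straight down and out, 1.70 at its stop, just past straight down so that the weight keeps it there. A spring pulls it back to 0 below about 0.8 and snaps it to the stop above; pressing the foot down takes about 1 N. At the stop, with the display upright, lower edge and foot both rest on the bench
- controller: LED light controller, a heavy grey steel box fixed to the bench, 110 mm deep (x), 250 mm wide (y), 115 mm tall. Origin: centre of underside; x points to its plain back (face at x = +55 mm, away from the robot); knobs on the -x front. Leaned on this back's top edge at about 20 deg from vertical, the display stays put
- cradle: black charging cradle fixed to the bench, 104 x 230 mm, with an upright slot. Origin: centre of underside; the display stands on the slot's floor, 12 mm above the bench, origin over the cradle's origin; the slot's walls reach 42 mm above the bench, with about 3 mm play on each side
- table: the white bench, top at z = 0, fixed; its origin lies on the top at its middle
- solvent: white solvent bottle with a blue cap, 56 mm diameter, 150 mm tall, origin at the centre of its underside; leave alone
- mouse: black computer mouse, 105 x 58 x 26 mm, origin at the centre of its underside; leave alone
- lens: spare camera lens standing on end, 50 mm diameter, 52 mm tall, origin at the centre of its underside; leave alone
- driver: screwdriver with a red handle lying flat, 160 mm long, origin at its middle; leave alone

How it is judged:
By the outcome, as a careful person would: the job done as asked, in the order asked, and still so for the second after the job is handed in, while the arm keeps its last pose, push and grip.
It also fails if it takes over 69 s, if anything falls off the work surface, if the arm or the gripper's body presses on something with over 40 N, if the wrist force passes 120 N, or if a joint passes its speed limit or range.

## Working session

There is one attempt and no reset: what is moved stays moved. The work goes in short steps, Python scripts to look and compute and a shell command to move; the robot and the scene stay as the last step left them, time stands still between calls to the robot, and variables do not carry over. Pictures are saved under pics/ and viewed, and the job is handed in when it is done.

```bash
ls -la; mkdir -p pics; python3 - <<'E'
from bench import ctrl
import cv2,numpy as np
print(ctrl.get_obs())
for n in("side","top"):
    im=ctrl.get_image(n); cv2.imwrite(f"pics/{n}0.png",im[:,:,::-1]); print(n,ctrl.camera_model(n))
E
```

```text
total 12
drwxr-xr-x  3 agent agent 4096 Dec  7 15:32 .
drwxr-xr-x 23 root  root  4096 Dec  7 15:32 ..
drwxr-xr-x  2 agent agent 4096 Dec  7 15:32 pics
{'time': 0.0, 'qpos': array([ 1.26753474,  0.41798864, -0.01033674,  1.61419663,  0.00470772,
        1.11071182, -0.05303609]), 'qd': array([ 0.00100205, -0.00087416,  0.00088613, -0.00037603, -0.00032181,
        0.0011031 , -0.0001471 ]), 'joint_efforts': array([ 1.33574969e-03, -8.64444780e+01,  6.79989774e-01, -4.34888756e+01,
        1.92000816e-02,  7.49798084e-03, -5.30156910e-05]), 'position': array([ 0.16165075, -0.60335539,  0.23064154]), 'ee_rot': array([-6.27523473e-04,  9.91446700e-01,  1.30510659e-01, -1.26726954e-04]), 'ft_force': array([0.53461514, 0.3621558 , 1.1617024 ]), 'moment': array([-0.04470055, -0.04197723,  0.00682204]), 'width': 0.0853211774410649}
side {'fx': 515.9822773067473, 'fy': 515.9822773067473, 'cx': 283.73589022952166, 'cy': 210.8636504503836, 'distortion': array([-0.19348158,  0.        ,  0.        ,  0.        ,  0.        ]), 'eye': array([ 0.2219526 , -1.27422125,  1.33776199]), 'attitude': array([ 0.91235999,  0.39301745, -0.03759209, -0.10827449])}
top {'fx': 490.70291138439507, 'fy': 490.70291138439507, 'cx': 275.930729083705, 'cy': 212.4071395380896, 'distortion': array([-0.03640072,  0.        ,  0.        ,  0.        ,  0.        ]), 'eye': array([2.49970944e-01, 3.32106500e-04, 1.44013262e+00]), 'attitude': array([ 0.70508254,  0.06173303, -0.06537386, -0.70340166])}
```

View pics/side0.png

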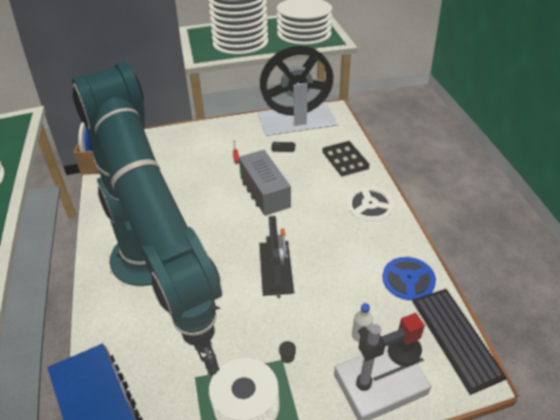

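View pics/top0.png

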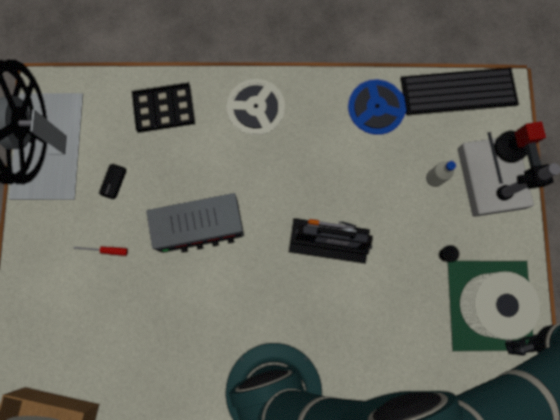

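```bash
cat > h.py <<'E'
from bench import ctrl
import cv2,numpy as np
from scipy.spatial.transform import Rotation as R
from scipy.optimize import minimize
def q2R(q): return R.from_quat(np.r_[q[1:],q[0]])
CM={n:ctrl.camera_model(n) for n in("side","top")}
def proj(n,P):
    m=CM[n]; Rc=q2R(m["attitude"]).as_matrix()
    p=(np.atleast_2d(P)-m["eye"])@Rc; p=p*[1,-1,-1]
    K=np.array([[m["fx"],0,m["cx"]],[0,m["fy"],m["cy"]],[0,0,1]])
    return cv2.projectPoints(p.reshape(-1,1,3),np.zeros(3),np.zeros(3),K,m["distortion"])[0].reshape(-1,2)
def ray(n,uv,z):
    m=CM[n]; K=np.array([[m["fx"],0,m["cx"]],[0,m["fy"],m["cy"]],[0,0,1]])
    u=cv2.undistortPoints(np.array(uv,float).reshape(-1,1,2),K,m["distortion"]).reshape(-1,2)
    d=np.c_[u[:,0],-u[:,1],-np.ones(len(u))]@q2R(m["attitude"]).as_matrix().T
    t=(z-m["eye"][2])/d[:,2]; return m["eye"]+d*t[:,None]
def tri(uvs):  # dict cam->uv ; least squares ray intersection
    A=np.zeros((3,3));b=np.zeros(3)
    for n,uv in uvs.items():
        e=CM[n]["eye"]; d=ray(n,[uv],0)[0]-e; d/=np.linalg.norm(d)
        M=np.eye(3)-np.outer(d,d); A+=M;b+=M@e
    return np.linalg.solve(A,b)
def box(x0,x1,y0,y1,z0,z1): return np.array([[x,y,z] for x in(x0,x1) for y in(y0,y1) for z in(z0,z1)],float)
def draw(n,boxes,S=4):
    im=np.zeros((420*S,560*S),np.uint8)
    for b in boxes:
        p=proj(n,b); h=cv2.convexHull(((p+.5)*S).astype(np.float32)).astype(np.int32)
        cv2.fillPoly(im,[h.reshape(-1,1,2)],255)
    return cv2.resize(im,(560,420),interpolation=cv2.INTER_AREA)/255.
def T(x,y,yaw,P,z=0):
    return P@R.from_euler('z',yaw).as_matrix().T+[x,y,z]
def save(n,name,crop=None,S=1,pts=None):
    im=ctrl.get_image(n)[:,:,::-1].copy()
    if crop: x0,y0,x1,y1=crop; im=im[y0:y1,x0:x1]
    else: x0=y0=0
    im=cv2.resize(im,None,fx=S,fy=S,interpolation=cv2.INTER_CUBIC)
    if pts is not None:
        for p in proj(n,pts): cv2.circle(im,tuple(int(v) for v in ((p-[x0,y0]+.5)*S)),2,(0,0,255),-1)
    cv2.imwrite("pics/"+name,im)
E
python3 - <<'E'
from h import *
import pickle
D={}
for n in CM:
    for t in ("controller","cradle","display","display_handle","kickstand_foot","solvent","mouse","lens","driver"):
        r=ctrl.regions_of(n,t); D[n,t]=r
        print(n,t,[(round(x["score"],2),np.round(x["extent"]),x["mask"].sum()) for x in r[:3]])
pickle.dump(D,open("m0.pkl","wb"))
for n in CM: save(n,n+"1.png",(130,170,330,290) if n=="side" else (130,170,400,290),3)
E
```

```text
side controller []
side cradle [(0.97, array([275., 264.,  36.,  59.]), np.int64(1146))]
side display [(0.71, array([276., 267.,  34.,  56.]), np.int64(1041)), (0.55, array([279., 248.,  19.,  72.]), np.int64(733))]
side display_handle [(0.87, array([278., 250.,  21.,  67.]), np.int64(812)), (0.16, array([278., 266.,  34.,  57.]), np.int64(1168))]
side kickstand_foot [(0.73, array([276., 253.,  21.,  67.]), np.int64(854)), (0.49, array([284., 244.,   8.,  27.]), np.int64(64))]
side solvent [(0.92, array([361., 320.,  24.,  37.]), np.int64(461))]
side mouse [(0.55, array([286., 147.,  28.,   9.]), np.int64(303))]
side lens [(0.66, array([287., 353.,  17.,  22.]), np.int64(283)), (0.54, array([278., 250.,  22.,  71.]), np.int64(828))]
side driver [(0.52, array([237., 154.,   6.,  21.]), np.int64(79))]
top controller [(0.81, array([195., 222.,  95.,  56.]), np.int64(4272))]
top cradle []
top display [(0.62, array([334., 235.,  74.,  31.]), np.int64(1505))]
top display_handle [(0.84, array([336., 236.,  77.,  31.]), np.int64(1529))]
top kickstand_foot [(0.56, array([331., 224.,  50.,  10.]), np.int64(156))]
top solvent [(0.67, array([441., 172.,  33.,  29.]), np.int64(525)), (0.45, array([110., 181.,  26.,  35.]), np.int64(602))]
top mouse [(0.55, array([112., 180.,  30.,  37.]), np.int64(644))]
top lens [(0.82, array([447., 253.,  19.,  18.]), np.int64(257))]
top driver [(0.87, array([102., 252.,  48.,  12.]), np.int64(261))]
```

View pics/side1.png

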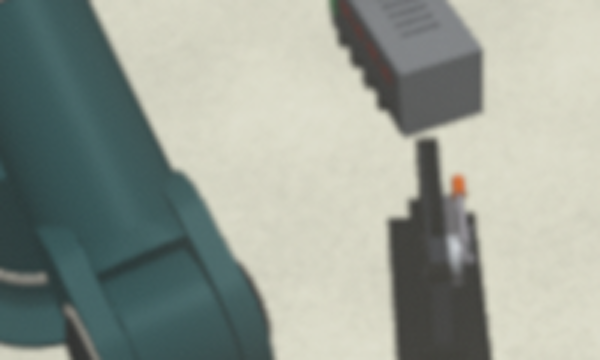

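View pics/top1.png

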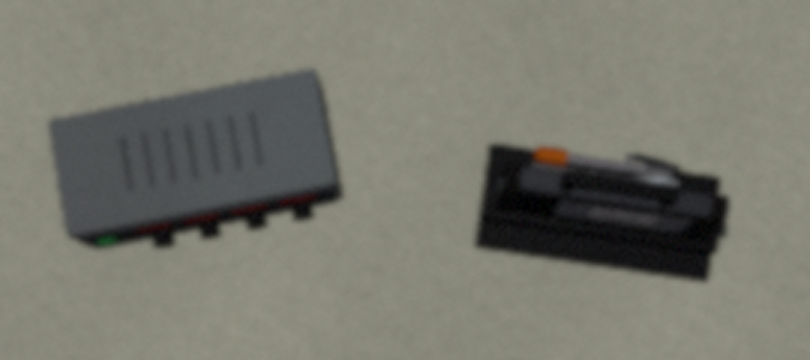

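```bash
python3 - <<'E'
from h import *
# by hand: image points, controller top corners; fit pose
import pickle
D=pickle.load(open("m0.pkl","rb"))
def fit(cams,masks,boxes,z,x0):
    def f(p):
        s=0
        for n,m in zip(cams,masks):
            d=draw(n,[T(p[0],p[1],p[2],b,z) for b in boxes]); s+=1-np.minimum(d,m).sum()/np.maximum(d,m).sum()
        return s
    r=minimize(f,x0,method='Nelder-Mead',options=dict(initial_simplex=np.array(x0)+np.array([[0,0,0],[.02,0,0],[0,.02,0],[0,0,.1]]),xatol=1e-4))
    return r.x,r.fun
m=D["top","controller"][0]["mask"].astype(float)
xc=ray("top",[[195,222]],.115)[0]
print("ctrl",fit(["top"],[m],[box(-.055,.055,-.125,.125,0,.115)],0,[xc[0],xc[1],-.1]))
print("ctrl knobs",fit(["top"],[m],[box(-.055,.055,-.125,.125,0,.115),box(-.07,-.055,-.1,.1,.04,.08)],0,[xc[0],xc[1],-.1]))
m=D["side","cradle"][0]["mask"].astype(float)
md=m
D1=D["top","display"][0]["mask"]|D["top","display_handle"][0]["mask"]
xd=ray("top",[[332,240]],.05)[0]
cr=[box(-.052,.052,-.115,.115,0,.042)]
di=[box(-.014,.011,-.1,.1,.012,.152),box(-.007,.007,-.05,.05,.152,.192),box(.011,.027,-.05,.05,.053,.087)]
print("cradle side",fit(["side"],[m],cr,0,[xd[0],xd[1],-.1]))
print("disp",fit(["top"],[D1.astype(float)],di,0,[xd[0],xd[1],-.1]))
E
```

```text
ctrl (array([0.4670642 , 0.22092852, 0.20241445]), np.float64(0.04779315748237134))
ctrl knobs (array([0.46836114, 0.22172961, 0.19593054]), np.float64(0.05003352241614134))
cradle side (array([ 0.42751535, -0.16283185, -0.13724388]), np.float64(0.4105696265607427))
disp (array([ 0.42976804, -0.16257525, -0.16000769]), np.float64(0.1913008616977575))
```

```bash
cat >> h.py <<'E'
CR=[box(-.052,.052,-.115,.115,0,.042)]
DI=[box(-.014,.011,-.1,.1,0,.14),box(-.007,.007,-.05,.05,.14,.18),box(.011,.027,-.05,.05,.041,.075)]
CT=box(-.055,.055,-.125,.125,0,.115)
EDG=[(0,1),(0,2),(0,4),(3,1),(3,2),(3,7),(5,1),(5,4),(5,7),(6,2),(6,4),(6,7)]
def wire(n,boxes,name,crop,S,im=None):
    if im is None: im=ctrl.get_image(n)
    im=im[:,:,::-1].copy()
    x0,y0,x1,y1=crop; im=cv2.resize(im[y0:y1,x0:x1],None,fx=S,fy=S,interpolation=cv2.INTER_CUBIC)
    for b,c in boxes:
        p=((proj(n,b)-[x0,y0]+.5)*S).astype(int)
        for i,j in (EDG if len(p)==8 else [(k,k+1) for k in range(len(p)-1)]): cv2.line(im,tuple(map(int,p[i])),tuple(map(int,p[j])),c,1)
    cv2.imwrite("pics/"+name,im)
E
python3 - <<'E'
from h import *
c=(0.4675,.2212,.200); d=(.4285,-.1627,-.14)
B=[(T(*c,CT),(0,255,255))]+[(T(*d,b),(0,255,0)) for b in CR]+[(T(*d,b,.012),(255,100,255)) for b in DI]
wire("top",B,"w_top.png",(130,170,390,290),3); wire("side",B,"w_side.png",(200,130,330,310),3)
E
```

```text
(no output)
```

View pics/w_top.png

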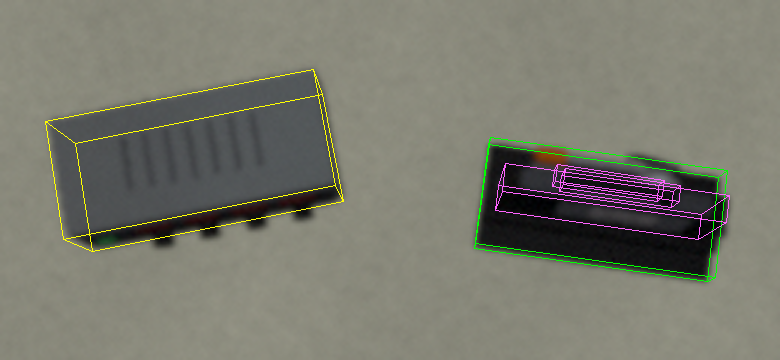

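View pics/w_side.png

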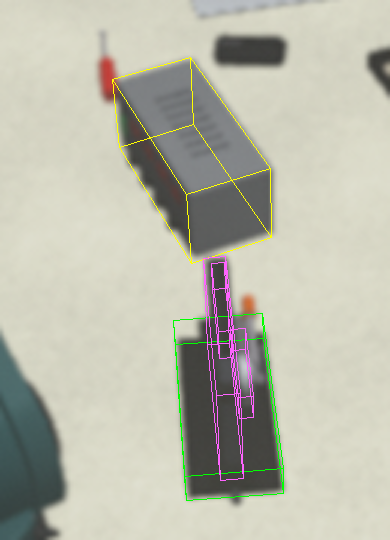

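```bash
python3 - <<'E'
from h import *
d=(.4275,-.1627,-.145)
for n,cr in (("top",(285,210,380,270)),("side",(255,210,300,300))):
    im=ctrl.get_image(n); g=(255*(im/255.)**.45).astype(np.uint8); x0,y0,x1,y1=cr
    S=8 if n=="top" else 6
    cv2.imwrite(f"pics/g_{n}.png",cv2.resize(g[y0:y1,x0:x1,::-1],None,fx=S,fy=S,interpolation=cv2.INTER_CUBIC))
    wire(n,[(T(*d,b,.012),(255,100,255)) for b in DI],f"gw_{n}.png",cr,S,im=g)
a=cv2.imread("pics/g_side.png");b=cv2.imread("pics/gw_side.png");cv2.imwrite("pics/gs.png",np.hstack([a,b]))
E
```

```text
(no output)
```

View pics/g_top.png

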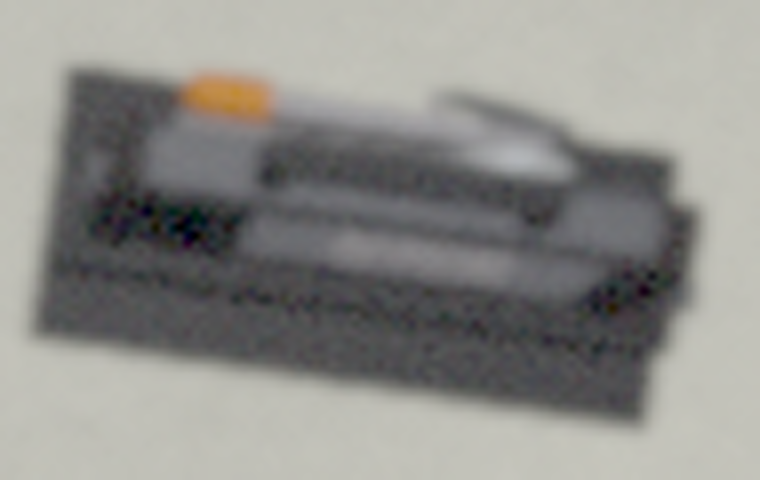

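View pics/gw_top.png

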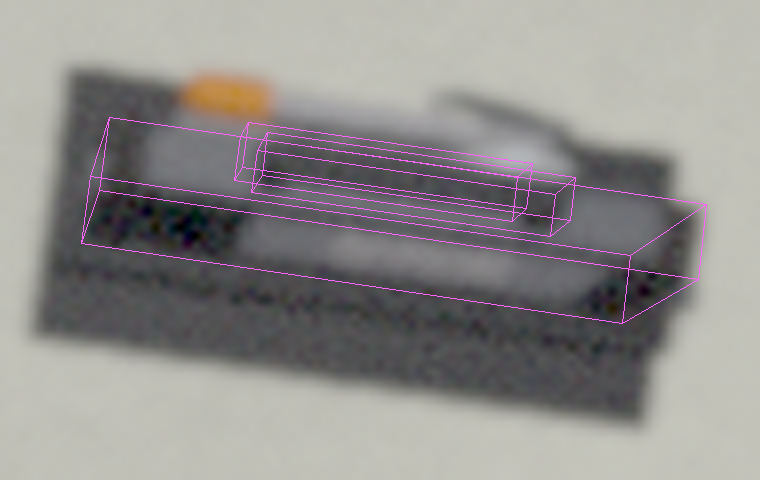

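View pics/gs.png

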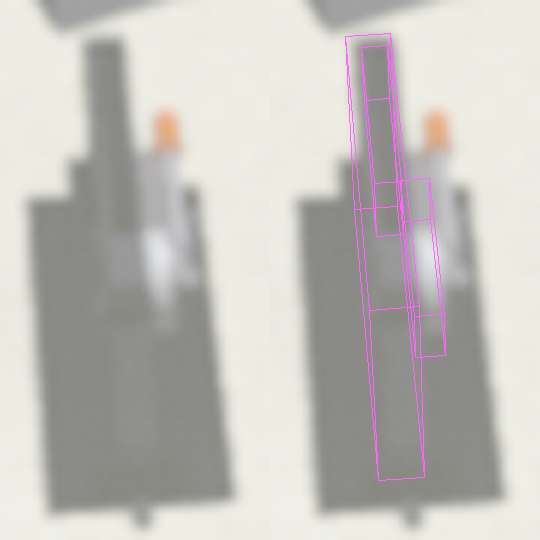

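```bash
cat >> h.py <<'E'
from scipy.linalg import fractional_matrix_power
CTRL=(0.4675,.2212,.200); CRAD=(.4275,-.1627,-.142)
def H(Rm,p): M=np.eye(4); M[:3,:3]=Rm; M[:3,3]=p; return M
def cur():
    o=ctrl.get_obs(); return H(q2R(o["ee_rot"]).as_matrix(),o["position"]),o
def tooldisp(M):  # display pose (4x4) -> tool pose gripping handle
    # tool x=+yd, y=+xd, z=-zd ; TCP 20mm below bar centre (deeper)
    Rt=M[:3,:3]@np.array([[0,1,0],[1,0,0],[0,0,-1.]]); 
    return H(Rt,M[:3,3]+M[:3,:3]@np.array([0,0,.173-.019]))
def upright(x,y,yaw,z=0): return H(R.from_euler('z',yaw).as_matrix(),[x,y,z])
def lean(th=np.deg2rad(20),gap=0,dz=0,yoff=0):
    A=upright(*CTRL)
    ox=.055+gap+.115*np.tan(th)+.014*np.cos(th); oz=.014*np.sin(th)+dz
    return A@H(R.from_euler('y',-th).as_matrix(),[ox,yoff,oz])
def rows(T1,N=None,vmax=36,T0=None):
    if T0 is None: T0,_=cur()
    M=np.linalg.inv(T0)@T1; a=np.linalg.norm(R.from_matrix(M[:3,:3]).as_rotvec()); l=np.linalg.norm(M[:3,3])*1e3
    if N is None: N=max(1,int(np.ceil(max(l/vmax,a/.115))))
    S=np.real(fractional_matrix_power(M,1/N)) if a>1e-6 else H(np.eye(3),M[:3,3]/N)
    w=R.from_matrix(S[:3,:3]).as_rotvec()
    print("N",N,"d",np.round(S[:3,3]*1e3,2),"w",np.round(w,4),"total mm",round(l,1),"rad",round(a,3))
E
python3 - <<'E'
from h import *
np.set_printoptions(suppress=True,precision=3)
for n,uv,z in (("mouse",(112,180),.02),("fixt",(163,107),.02),("driver",(102,252),.01),("lens",(449,255),.05),("wheel",(256,106),.02),("bottle",(442,175),.08)): print(n,ray("top",[uv],z)[0])
print(lean()); print(tooldisp(lean())[:3,3])
T1=tooldisp(upright(*CRAD,.012)); print(T1)
A=T1.copy(); A[2,3]=.28; rows(A)
E
```

```text
mouse [0.605 0.483 0.02 ]
fixt [0.836 0.34  0.02 ]
driver [0.391 0.502 0.01 ]
lens [ 0.381 -0.501  0.05 ]
wheel [0.84  0.055 0.02 ]
bottle [ 0.608 -0.484  0.08 ]
[[ 0.921 -0.199 -0.335  0.575]
 [ 0.187  0.98  -0.068  0.243]
 [ 0.342  0.     0.94   0.005]
 [ 0.     0.     0.     1.   ]]
[0.524 0.233 0.15 ]
[[ 0.142  0.99   0.     0.427]
 [ 0.99  -0.142  0.    -0.163]
 [ 0.     0.    -1.     0.166]
 [ 0.     0.     0.     1.   ]]
N 15 d [35.45 -8.   -3.25] w [-0.    -0.    -0.078] total mm 517.2 rad 1.167
```

```bash
python3 -m creep '[-1,35.5,-8,-3.5,0,0,-0.078,-1,35.5,-8,-3.5,0,0,-0.078,-1,35.5,-8,-3.5,0,0,-0.078,-1,35.5,-8,-3.5,0,0,-0.078,-1,35.5,-8,-3.5,0,0,-0.078,-1,35.5,-8,-3.5,0,0,-0.078,-1,35.5,-8,-3.5,0,0,-0.078,-1,35.5,-8,-3.5,0,0,-0.078]' 80
python3 -m creep '[-1,35.5,-8,-3.5,0,0,-0.078,-1,35.5,-8,-3.5,0,0,-0.078,-1,35.5,-8,-3.5,0,0,-0.078,-1,35.5,-8,-3.5,0,0,-0.078,-1,35.5,-8,-3.5,0,0,-0.078,-1,35.5,-8,-3.5,0,0,-0.078,-1,35.5,-8,0,0,0,-0.078]'
cat > g.py <<'E'
from h import *
np.set_printoptions(suppress=True,precision=3)
E
python3 - <<'E'
from g import *
T1=tooldisp(upright(*CRAD,.012)); A=T1.copy(); A[2,3]=.26; rows(A); rows(T1); print(cur()[1]["qpos"])
E
```

```text
time: 1.97
position: [0.3712, -0.4056, 0.2595]
ee_rot: [0.0, 0.903, 0.43, 0.0]
ft_force: [-0.2, -1.0, 0.4]
width: 0.0851
time: 2.55
position: [0.4277, -0.1603, 0.2809]
ee_rot: [0.001, 0.753, 0.658, 0.0]
ft_force: [0.4, 0.4, 1.2]
width: 0.0853
N 1 d [-2.44  0.08 20.94] w [0.001 0.    0.007] total mm 21.1 rad 0.007
N 4 d [-0.6   0.01 28.73] w [0.    0.    0.002] total mm 115.0 rad 0.007
[ 0.753  0.082 -0.485  1.938  0.042  1.13   0.117]
```

```bash
python3 -m creep '[-1,-2,0,25,0,0,0.007,-1,0,0,25,0,0,0,-1,0,0,20,0,0,0]'
python3 - <<'E'
from g import *
save("top","a_top.png",(260,190,400,290),5); save("side","a_side.png",(200,190,320,310),5)
rows(tooldisp(upright(*CRAD,.012)))
E
```

```text
time: 2.8
position: [0.4269, -0.1635, 0.2093]
ee_rot: [0.0, 0.757, 0.654, -0.0]
ft_force: [0.2, -0.9, -0.3]
width: 0.0855
N 2 d [ 0.46  0.89 21.06] w [-0.002 -0.001 -0.002] total mm 42.2 rad 0.006
```

View pics/a_top.png

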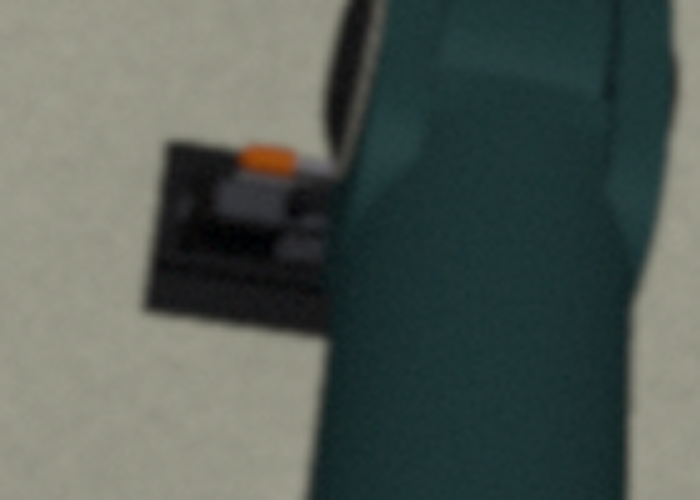

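View pics/a_side.png

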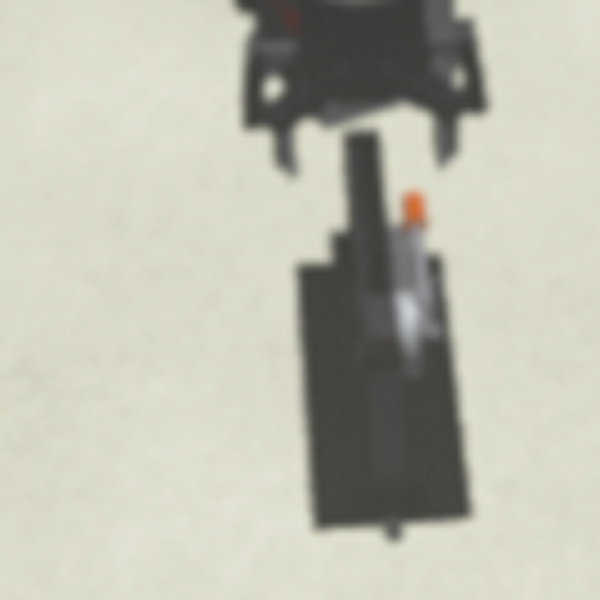

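The fingers straddle the handle bar: tips are at (288,170) and (450,160), the bar at (362,135). Descending and gripping.

```bash
python3 -m creep '[-1,0,1,22,0,0,0,-1,0.5,0,21,0,0,0,-1,0,0,0,0,0,0,1,0,0,0,0,0,0,1,0,0,0,0,0,0,1,0,0,0,0,0,0,1,0,0,0,0,0,0,1,0,0,0,0,0,0]' 80
python3 - <<'E'
from g import *
save("side","b_side.png",(200,190,320,310),5); T0,o=cur(); print(T0,o["ft_force"],o["width"])
E
```

```text
time: 3.57
position: [0.4284, -0.1638, 0.1681]
ee_rot: [0.001, 0.757, 0.654, 0.0]
ft_force: [-0.1, 0.6, 1.0]
width: 0.0256
[[ 0.146  0.989  0.001  0.428]
 [ 0.989 -0.146 -0.    -0.164]
 [-0.     0.001 -1.     0.168]
 [ 0.     0.     0.     1.   ]] [ 1.466  0.773 -0.879] 0.017627225794399418
```

View pics/b_side.png

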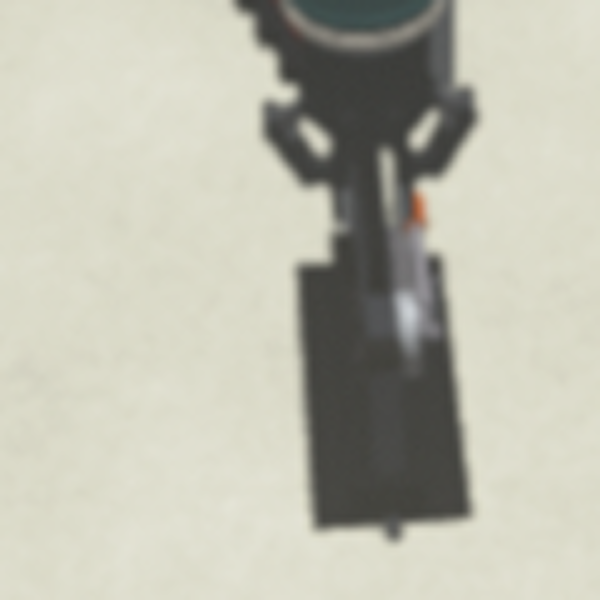

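```bash
python3 -m creep '[1,0,0,0,0,0,0,1,0,0,0,0,0,0]'
python3 -m creep '[1,0,0,-6,0,0,0,1,0,0,-12,0,0,0,1,0,0,-12,0,0,0]'
```

```text
time: 3.78
position: [0.4286, -0.1638, 0.168]
ee_rot: [0.001, 0.757, 0.654, 0.0]
ft_force: [-1.3, 0.9, 8.7]
width: 0.0125
time: 4.03
position: [0.4275, -0.1634, 0.1974]
ee_rot: [-0.001, 0.757, 0.654, -0.0]
ft_force: [0.6, 0.6, -6.3]
width: 0.0124
```

```bash
sed -i 's/.173-.019\]/.156]/' h.py; python3 - <<'E'
from g import *
T0,_=cur()
A=T0.copy(); A[2,3]=.33; A[0,3]+=.06; rows(A)
W=lean(gap=.05,dz=.19); T1=tooldisp(W); print(T1); 
# upright intermediate
U=upright(*CTRL)@H(np.eye(3),[.19,0,.175]); T2=tooldisp(U); rows(T2,T0=A); rows(T1,T0=T2)
B=tooldisp(lean(gap=.05,dz=.012)); rows(B,T0=T1); 
C=tooldisp(lean(gap=.004,dz=.012)); rows(C,T0=B); print(C[:3,3])
E
```

```text
N 5 d [  1.76  11.83 -26.53] w [0. 0. 0.] total mm 145.5 rad 0.0
[[-0.199  0.921  0.335  0.572]
 [ 0.98   0.187  0.068  0.242]
 [ 0.     0.342 -0.94   0.341]
 [ 0.     0.     0.     1.   ]]
N 13 d [32.47 13.3  -0.08] w [-0.    -0.    -0.027] total mm 453.8 rad 0.346
N 4 d [ -0.   -20.42  -5.32] w [-0.087 -0.    -0.   ] total mm 84.0 rad 0.349
N 5 d [  0.   -12.18  33.45] w [0. 0. 0.] total mm 178.0 rad 0.0
N 2 d [  0.   -21.61  -7.87] w [0. 0. 0.] total mm 46.0 rad 0.0
[0.527 0.233 0.163]
```

```bash
python3 -m creep '[1,0,0,-18,0,0,0,1,0,0,-22,0,0,0,1,0,5,-22,0,0,0,1,2,10,-22,0,0,0,1,2,15,-22,0,0,0,1,2,15,-20,0,0,0,1,2,10,-7,0,0,0,1,5,5,0,0,0,0]'
python3 -m creep '[1,16,6,0,0,0,-0.014,1,21,9,0,0,0,-0.018,1,21,9,0,0,0,-0.018,1,21,9,0,0,0,-0.018,1,21,9,0,0,0,-0.018,1,21,9,0,0,0,-0.018,1,21,9,0,0,0,-0.018,1,21,9,0,0,0,-0.018]'
python3 -m creep '[1,21,9,0,0,0,-0.018,1,21,9,0,0,0,-0.018,1,21,9,0,0,0,-0.018,1,21,9,0,0,0,-0.018,1,21,9,0,0,0,-0.018,1,21,9,0,0,0,-0.018,1,21,9,0,0,0,-0.018,1,21,9,0,0,0,-0.018]'
python3 - <<'E'
from g import *
T0,o=cur(); print(o["qpos"],o["width"])
U=upright(*CTRL)@H(np.eye(3),[.19,0,.175]); T2=tooldisp(U); rows(T2); rows(tooldisp(lean(gap=.05,dz=.19)))
E
```

```text
time: 4.7
position: [0.4905, -0.1599, 0.3318]
ee_rot: [0.001, 0.757, 0.653, 0.001]
ft_force: [-0.9, -0.3, -6.5]
width: 0.0124
time: 5.37
position: [0.5713, -0.0013, 0.3291]
ee_rot: [-0.001, 0.709, 0.706, -0.001]
ft_force: [0.2, -0.1, -5.0]
width: 0.0122
time: 6.03
position: [0.6333, 0.1703, 0.3289]
ee_rot: [-0.001, 0.656, 0.755, -0.001]
ft_force: [0.7, -0.0, -5.9]
width: 0.0122
[ 0.142  0.483 -0.667  1.386  0.297  1.376 -0.387] 0.012246194524898158
N 3 d [28.11 11.41 -0.71] w [-0.001 -0.    -0.02 ] total mm 91.0 rad 0.06
N 4 d [ 20.29 -11.77  -4.65] w [-0.088  0.003 -0.015] total mm 95.5 rad 0.357
```

```bash
python3 -m creep '[1,18,1,0,0,0,-0.012,1,18,1,0,0,0,-0.012,1,18,1,0,0,0,-0.012,1,18,1,0,0,0,-0.012,1,8,-3,-1,-0.05,0,-0.01,1,0,-5,-1,-0.075,0,0,1,0,-8,-2,-0.075,0,0,1,0,-10,-3,-0.075,0,0]'
python3 - <<'E'
from g import *
T0,o=cur(); print(o["qpos"],o["width"])
rows(tooldisp(lean(gap=.05,dz=.19)));rows(tooldisp(lean(gap=.05,dz=.03)))
save("side","c_side.png",(170,50,330,220),4)
E
```

```text
time: 6.7
position: [0.5978, 0.2438, 0.3323]
ee_rot: [0.087, 0.628, 0.766, 0.106]
ft_force: [1.5, 0.9, -4.9]
width: 0.0121
[ 0.105  0.304 -0.714  1.638  0.344  1.031 -0.505] 0.012136087719262171
N 1 d [  3.72 -22.15 -15.69] w [-0.073  0.001 -0.002] total mm 27.4 rad 0.074
N 5 d [  0.74 -13.95  27.26] w [-0.015  0.    -0.001] total mm 153.1 rad 0.074
```

View pics/c_side.png

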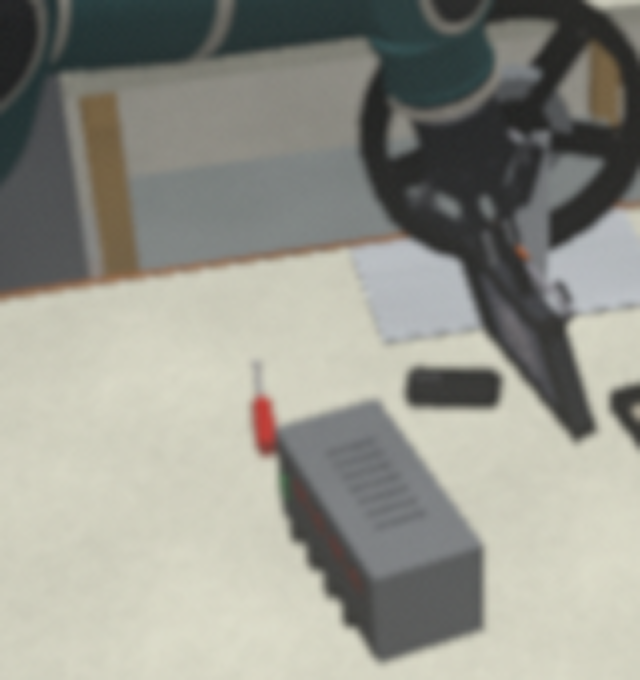

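The display hangs at the lean tilt, with its lower edge near (585,435) in the crop, behind the controller and well clear of it. Descending.

```bash
python3 -m creep '[1,2,-10,0,-0.036,0,0,1,2,-10,5,-0.037,0,0,1,0,-9,25,0,0,0,1,0,-10,28,0,0,0,1,0,-10,28,0,0,0,1,0,-10,25,0,0,0,1,0,-7,15,0,0,0,1,0,0,0,0,0,0]'
python3 - <<'E'
from g import *
T0,o=cur(); print(o["qpos"],o["width"])
rows(tooldisp(lean(gap=.05,dz=.012)));rows(tooldisp(lean(gap=.004,dz=.012)))
save("side","d_side.png",(170,50,330,220),4)
save("top","d_top.png",(130,130,290,270),4)
E
```

```text
time: 7.42
position: [0.576, 0.2424, 0.189]
ee_rot: [0.108, 0.625, 0.762, 0.13]
ft_force: [-0.5, -1.0, -6.5]
width: 0.0124
[ 0.026  0.373 -0.633  1.904  0.547  0.673 -0.729] 0.012400281495142905
N 1 d [  0.75 -12.2   22.9 ] w [-0.009  0.002 -0.002] total mm 26.0 rad 0.01
N 2 d [  0.32 -27.79   3.72] w [-0.005  0.001 -0.001] total mm 56.1 rad 0.01
```

View pics/d_side.png

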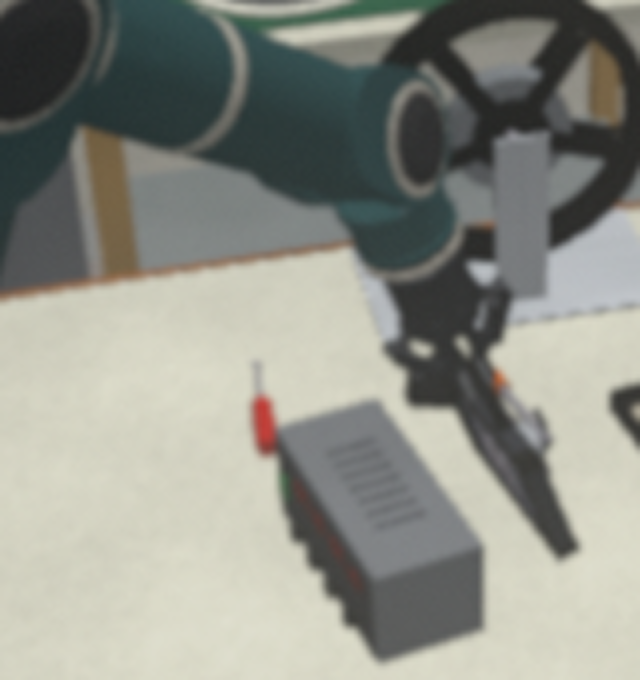

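View pics/d_top.png

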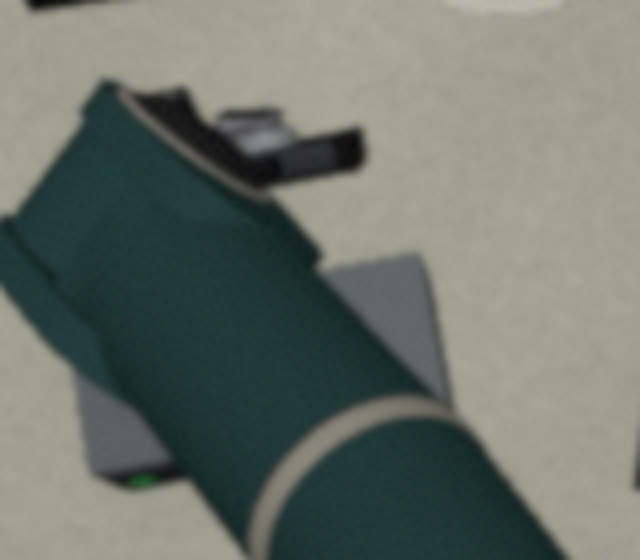

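```bash
python3 -m creep '[1,0,-4,8,-0.009,0,0,1,0,-4,8,0,0,0,1,0,-10,2,0,0,0,1,0,-10,0,0,0,0,1,0,-10,-1,0,0,0,1,0,-8,-2,0,0,0,1,0,0,0,0,0,0]'
python3 - <<'E'
from g import *
T0,o=cur(); print(o["qpos"],o["ft_force"])
rows(tooldisp(lean(gap=.004,dz=.004)));rows(tooldisp(lean()))
save("side","e_side.png",(170,50,330,220),4)
E
```

```text
time: 8.1
position: [0.5402, 0.2356, 0.164]
ee_rot: [0.113, 0.624, 0.761, 0.137]
ft_force: [-1.1, -0.2, -6.2]
width: 0.0125
[-0.001  0.337 -0.61   2.02   0.597  0.579 -0.816] [-1.097 -0.159 -6.209]
N 1 d [  0.27 -15.62   3.34] w [ 0.007  0.002 -0.003] total mm 16.0 rad 0.008
N 1 d [  0.26 -20.76   5.69] w [ 0.007  0.002 -0.003] total mm 21.5 rad 0.008
```

View pics/e_side.png

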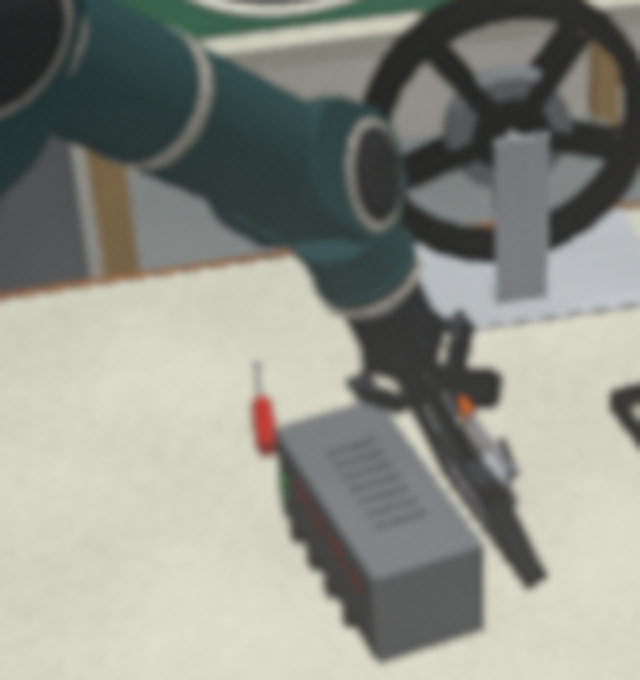

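```bash
python3 -m creep '[1,0,-5,-2,0.007,0,0,1,0,-4,-1,0,0,0,1,0,-1,3,0,0,0,1,0,0,0,0,0,0]'
python3 -m creep '[1,0,-0.7,1.9,0,0,0,1,0,0,0,0,0,0]'
python3 - <<'E'
from g import *
T0,o=cur(); print(o["ft_force"],o["moment"])
rows(tooldisp(lean()))
E
```

```text
time: 8.48
position: [0.5327, 0.2338, 0.16]
ee_rot: [0.11, 0.625, 0.761, 0.134]
ft_force: [0.1, 0.5, -6.1]
width: 0.0124
time: 8.65
position: [0.5329, 0.2339, 0.158]
ee_rot: [0.11, 0.625, 0.761, 0.134]
ft_force: [-0.3, -0.5, -5.1]
width: 0.0125
[-0.261 -0.542 -5.139] [-0.261  0.996 -0.006]
N 1 d [  0.46 -11.62   2.81] w [ 0.001  0.002 -0.004] total mm 12.0 rad 0.004
```

```bash
python3 -m creep '[1,0,-1,2.8,0,0,0,1,0,0,0,0,0,0]'
python3 -m creep '[1,0,-0.7,1.9,0,0,0,1,0,0,0,0,0,0]'
python3 -m creep '[1,0,-0.5,1.4,0,0,0,1,0,0,0,0,0,0]'
```

```text
time: 8.82
position: [0.5328, 0.2339, 0.1549]
ee_rot: [0.11, 0.625, 0.761, 0.134]
ft_force: [-0.2, -0.3, -5.3]
width: 0.0125
time: 8.98
position: [0.5327, 0.2339, 0.153]
ee_rot: [0.11, 0.625, 0.761, 0.134]
ft_force: [0.1, 0.7, -6.5]
width: 0.0122
time: 9.15
position: [0.5329, 0.234, 0.1519]
ee_rot: [0.111, 0.625, 0.761, 0.135]
ft_force: [-0.0, -0.2, -5.9]
width: 0.0123
```

Now slide inwards toward the edge, then touch down.

```bash
python3 -m creep '[1,0,-3.7,-1.2,0,0,0,1,0,0,0,0,0,0]'
python3 -m creep '[1,0,-1.9,-0.7,0,0,0,1,0,0,0,0,0,0]'
python3 -m creep '[1,0,-1.9,-0.7,0,0,0,1,0,0,0,0,0,0]'
```

```text
time: 9.32
position: [0.5285, 0.2332, 0.1518]
ee_rot: [0.111, 0.625, 0.761, 0.134]
ft_force: [0.0, 0.1, -5.4]
width: 0.0129
time: 9.48
position: [0.5267, 0.2328, 0.1518]
ee_rot: [0.111, 0.625, 0.761, 0.134]
ft_force: [-0.7, 0.2, -3.9]
width: 0.0126
time: 9.65
position: [0.5249, 0.2324, 0.1518]
ee_rot: [0.111, 0.625, 0.761, 0.135]
ft_force: [1.1, 0.5, -5.2]
width: 0.0125
```

```bash
python3 -m creep '[1,0,-1.9,-0.7,0,0,0,1,0,0,0,0,0,0]'
python3 -m creep '[1,0,-0.4,0.9,0,0,0,1,0,0,0,0,0,0]'
python3 -m creep '[1,0,-0.4,0.9,0,0,0,1,0,0,0,0,0,0]'
python3 - <<'E'
from g import *
save("side","f_side.png",(190,90,320,220),5)
wire("side",[((b@lean()[:3,:3].T+lean()[:3,3]),(255,100,255)) for b in DI]+[(T(*CTRL,CT),(0,255,255))],"f_w.png",(190,90,320,220),5)
rows(tooldisp(lean()))
E
```

```text
time: 9.82
position: [0.5238, 0.2322, 0.1524]
ee_rot: [0.111, 0.625, 0.761, 0.135]
ft_force: [7.2, 1.1, -7.0]
width: 0.0123
time: 9.98
position: [0.5241, 0.2325, 0.1517]
ee_rot: [0.111, 0.625, 0.761, 0.136]
ft_force: [6.0, 0.1, -2.8]
width: 0.0125
time: 10.15
position: [0.5244, 0.2323, 0.1512]
ee_rot: [0.111, 0.625, 0.761, 0.136]
ft_force: [3.4, -1.5, 6.4]
width: 0.0125
N 1 d [ 0.38 -1.12 -0.6 ] w [ 0.004  0.001 -0.004] total mm 1.3 rad 0.006
```

View pics/f_side.png

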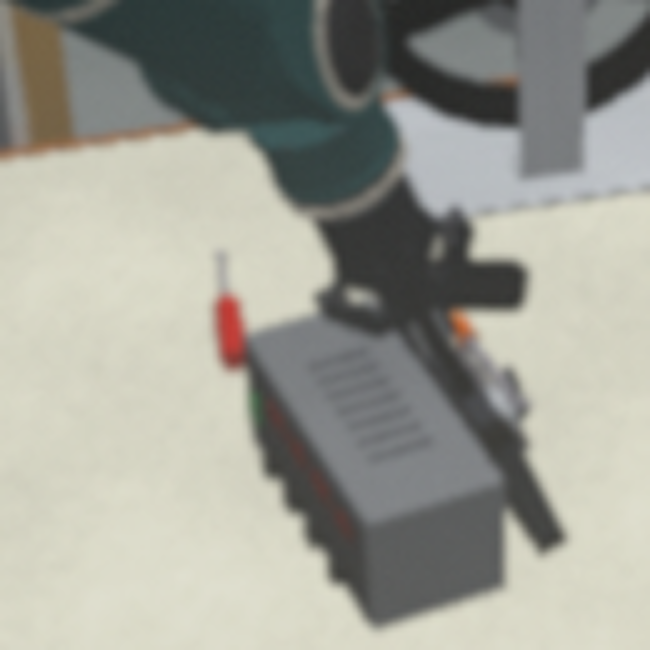

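View pics/f_w.png

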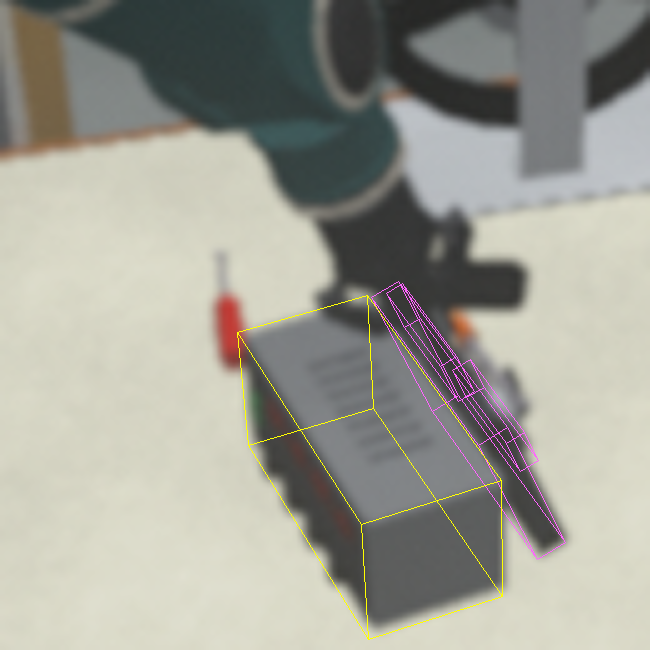

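```bash
python3 -m creep '[1,0,0.5,-0.8,0,0,0,0.2,0,0,0,0,0,0,0.2,0,0,0,0,0,0,0.2,0,0,0,0,0,0,0.2,0,0,0,0,0,0]'
python3 - <<'E'
from g import *
print(cur()[1]["ft_force"]);save("side","g_side.png",(190,90,320,220),5)
E
```

```text
time: 10.67
position: [0.5231, 0.2321, 0.1508]
ee_rot: [0.11, 0.625, 0.761, 0.135]
ft_force: [0.7, -0.4, -0.8]
width: 0.0342
[ 0.708 -0.411 -0.819]
```

View pics/g_side.png

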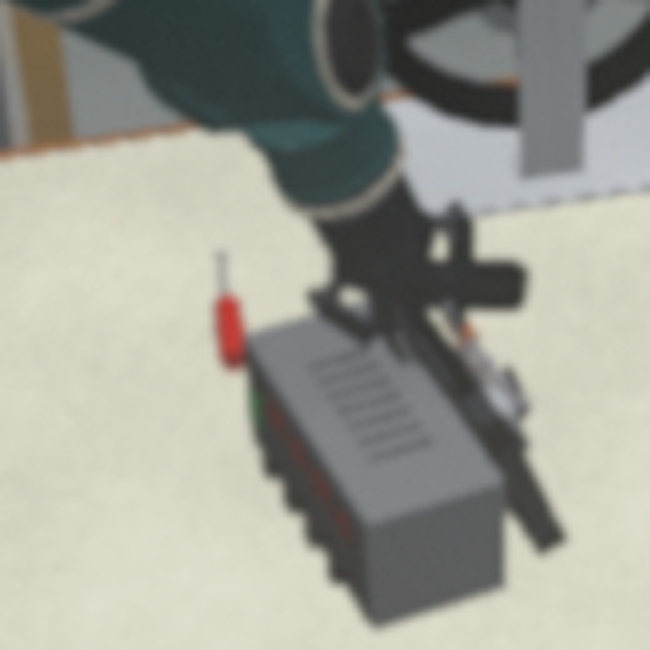

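```bash
python3 -m creep '[0.2,0,0,-6,0,0,0,0.2,0,0,-15,0,0,0,0.2,0,0,-25,0,0,0,0.2,0,0,-30,0,0,0,0.2,0,0,-30,0,0,0,1,0,0,-30,0,0,0,1,0,0,-20,0,0,0,1,0,0,0,0,0,0]'
python3 - <<'E'
from g import *
L=lean()
B=[((b@L[:3,:3].T+L[:3,3]),(255,100,255)) for b in DI]
K=lambda q:np.array([[.03,-.04,.1],np.array([.03,-.04,.1])+.107*np.array([.5*np.sin(q),np.cos(q),-.866*np.sin(q)])])@L[:3,:3].T+L[:3,3]
B+=[(K(0),(0,255,0))]
for n,c in (("side",(190,90,320,220)),("top",(130,130,290,270))):
    save(n,f"h_{n}.png",c,5 if n=="side" else 4); wire(n,B,f"hw_{n}.png",c,5 if n=="side" else 4)
for n in CM:
  r=ctrl.regions_of(n,"kickstand_foot")
  print(n,[(round(x["score"],2),np.round(x["extent"],1)) for x in r[:3]],proj(n,K(0)))
print(cur()[1]["qpos"])
E
```

```text
time: 11.38
position: [0.4707, 0.2226, 0.3017]
ee_rot: [0.112, 0.624, 0.761, 0.137]
ft_force: [0.2, -0.2, 0.5]
width: 0.0003
side [(0.68, array([236.1, 154.9,   2.8,  24.8])), (0.42, array([285.7, 160.8,  10.2,  11.9]))] [[291.925 169.971]
 [280.275 154.509]]
top [(0.61, array([181.1, 188.8,  51.9,   7.5]))] [[201.061 182.15 ]
 [163.205 189.493]]
[ 0.175  0.014 -0.747  2.013  0.187  0.802 -0.483]
```

View pics/hw_side.png

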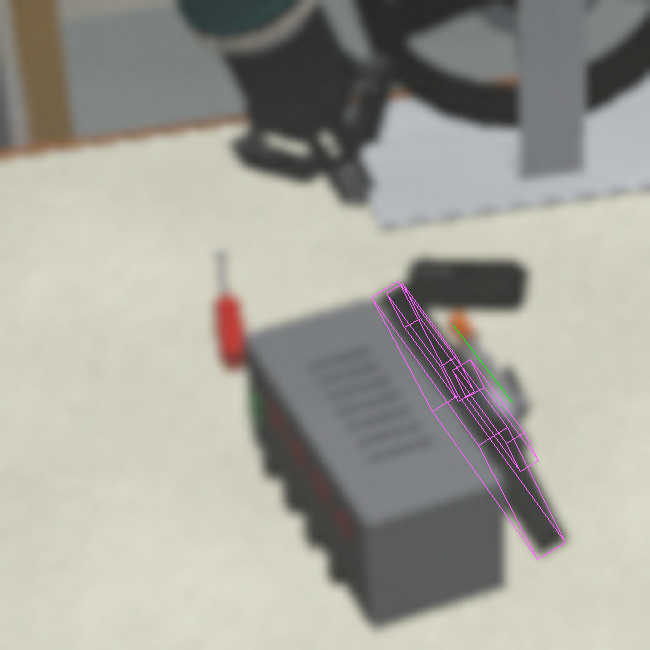

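View pics/hw_top.png

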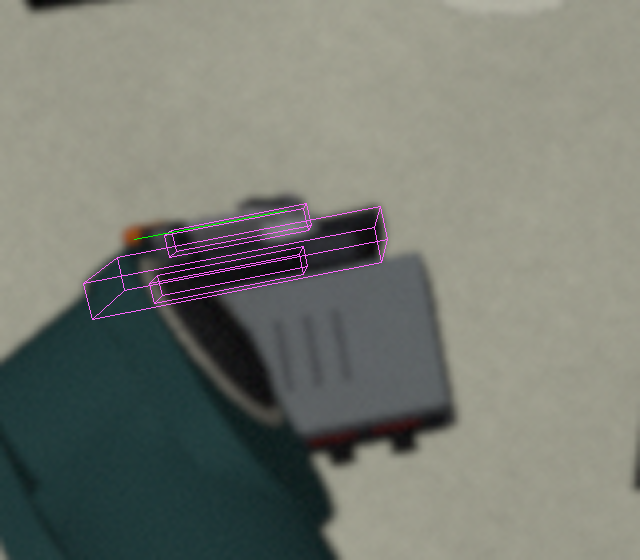

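View pics/h_side.png

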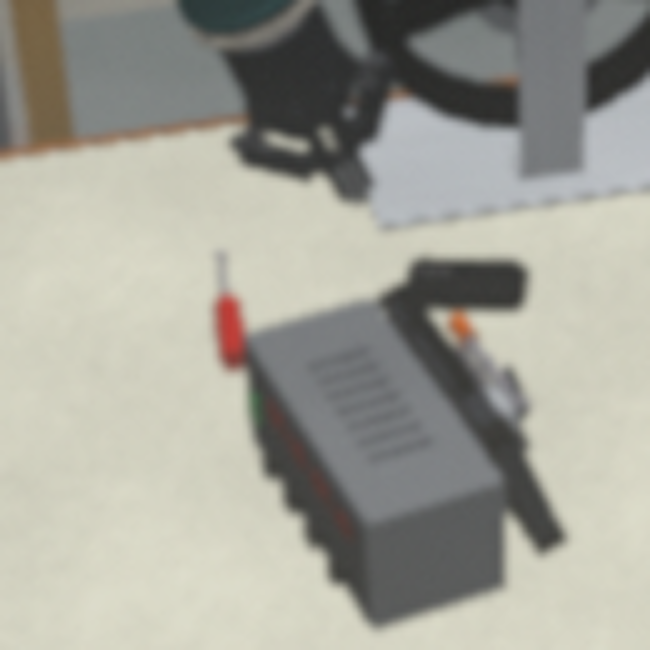

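```bash
cat >> h.py <<'E'
def kp(L,q,r=.107): return (np.array([.03,-.04,.1])+r*np.array([.5*np.sin(q),np.cos(q),-.866*np.sin(q)]))@L[:3,:3].T+L[:3,3]
def push(L,q,lift=0,r=.102,tilt=.2):
    A=upright(*CTRL)[:3,:3]
    Rt=A@R.from_euler('y',tilt).as_matrix()@np.array([[0,1,0],[1,0,0],[0,0,-1.]])
    tg=L[:3,:3]@np.array([.5*np.cos(q),-np.sin(q),-.866*np.cos(q)])
    C=kp(L,q,r)-tg*.008
    P=C+Rt@[.011,0,0]+[0,0,lift]
    # keep tip centred over the foot in ctrl-x
    return H(Rt,P)
E
python3 - <<'E'
from g import *
L=lean()
f=tri({"side":(282.2,155),"top":(163.2,189.2)}); print("foot",f,kp(L,0))
T0,_=cur()
print("hi");P=push(L,0,.12); rows(P); print(P[:3,3])
prev=P
for q,l in ((0,.02),(0,0),(.2,0),(.4,0),(.6,0),(.8,0),(1.,0),(1.15,0),(1.3,0)):
    X=push(L,q,l); print(q,X[:3,3]); rows(X,T0=prev,N=1); prev=X
E
```

```text
foot [0.561 0.309 0.104] [0.556 0.308 0.109]
hi
N 5 d [14.69 17.4  14.94] w [ 0.11   0.    -0.001] total mm 135.0 rad 0.548
[0.549 0.312 0.234]
0 [0.549 0.312 0.134]
N 1 d [ 0.   19.87 98.01] w [0. 0. 0.] total mm 100.0 rad 0.0
0 [0.549 0.312 0.114]
N 1 d [ 0.    3.97 19.6 ] w [0. 0. 0.] total mm 20.0 rad 0.0
0.2 [0.564 0.315 0.101]
N 1 d [-0.44 17.94  9.76] w [0. 0. 0.] total mm 20.4 rad 0.0
0.4 [0.58  0.313 0.088]
N 1 d [-4.49 17.51  9.52] w [0. 0. 0.] total mm 20.4 rad 0.0
0.6 [0.596 0.308 0.076]
N 1 d [-8.36 16.37  8.9 ] w [0. 0. 0.] total mm 20.4 rad 0.0
0.8 [0.611 0.299 0.066]
N 1 d [-11.9   14.59   7.93] w [0. 0. 0.] total mm 20.4 rad 0.0
1.0 [0.624 0.286 0.057]
N 1 d [-14.96  12.22   6.65] w [0. 0. 0.] total mm 20.4 rad 0.0
1.15 [0.633 0.275 0.051]
N 1 d [-12.87   7.31   3.98] w [0. 0. 0.] total mm 15.3 rad 0.0
1.3 [0.64  0.262 0.047]
N 1 d [-13.97   5.54   3.01] w [0. 0. 0.] total mm 15.3 rad 0.0
```

```bash
cat >> h.py <<'E'
def push(L,q,lift=0,r=.100,tilt=0.,off=np.array([.003,.0005,-.003])):
    A=upright(*CTRL)[:3,:3]
    Rt=A@R.from_euler('y',tilt).as_matrix()@np.array([[0,1,0],[1,0,0],[0,0,-1.]])
    u=L[:3,:3]@np.array([.5*np.sin(q),np.cos(q),-.866*np.sin(q)])
    n=np.cross(A[:,0],u); n/=np.linalg.norm(n)
    tg=L[:3,:3]@np.array([.5*np.cos(q),-np.sin(q),-.866*np.cos(q)])
    print("cos",-n@tg)
    return H(Rt,kp(L,q,r)+n*.008+A@[0,.011,0]+[0,0,lift]+off)
E
python3 - <<'E'
from g import *
L=lean()
P=push(L,0,.12); rows(P); print(P[:3,3])
prev=P
for q,l in ((0,.02),(0,0),(.2,0),(.4,0),(.6,0),(.8,0),(1.,0),(1.15,0),(1.3,0)):
    X=push(L,q,l); print(q,X[:3,3]); rows(X,T0=prev,N=1); prev=X
E
```

```text
cos 0.6427637379377623
N 4 d [17.84 22.11 20.91] w [ 0.087  0.    -0.001] total mm 140.6 rad 0.348
[0.558 0.312 0.234]
cos 0.6427637379377623
0 [0.558 0.312 0.134]
N 1 d [  0.   0. 100.] w [0. 0. 0.] total mm 100.0 rad 0.0
cos 0.6427637379377623
0 [0.558 0.312 0.114]
N 1 d [ 0.  0. 20.] w [0. 0. 0.] total mm 20.0 rad 0.0
cos 0.6503397315508069
0.2 [0.573 0.314 0.101]
N 1 d [-0.96 15.22 12.84] w [0. 0. 0.] total mm 19.9 rad 0.0
cos 0.6734275541123199
0.4 [0.589 0.312 0.089]
N 1 d [-4.84 14.61 12.47] w [0. 0. 0.] total mm 19.8 rad 0.0
cos 0.7129076249329495
0.6 [0.604 0.307 0.077]
N 1 d [-8.45 13.42 11.66] w [0. 0. 0.] total mm 19.7 rad 0.0
cos 0.7693468907876665
0.8 [0.617 0.297 0.067]
N 1 d [-11.67  11.7   10.47] w [0. 0. 0.] total mm 19.6 rad 0.0
cos 0.8407610507980181
1.0 [0.63  0.285 0.058]
N 1 d [-14.4    9.51   9.  ] w [0. 0. 0.] total mm 19.5 rad 0.0
cos 0.8991074733691954
1.15 [0.637 0.274 0.052]
N 1 d [-12.28   5.46   5.67] w [0. 0. 0.] total mm 14.6 rad 0.0
cos 0.9527519093875689
1.3 [0.644 0.262 0.047]
N 1 d [-13.32   3.89   4.66] w [0. 0. 0.] total mm 14.6 rad 0.0
```

```bash
python3 -m creep '[1,14.3,18,8,0.07,0,0,1,14.3,18,10,0.07,0,0,1,14.3,18,14,0.07,0,0,1,14.3,18,16,0.07,0,0,1,14.3,17,20,0.068,0,0,1,0,0,0,0,0,0]'
python3 - <<'E'
from g import *
L=lean(); rows(push(L,0,.12),N=1); rows(push(L,0,.02),N=3); print(cur()[1]["qpos"])
E
```

```text
time: 12.18
position: [0.5546, 0.3121, 0.2398]
ee_rot: [-0.005, 0.635, 0.773, -0.005]
ft_force: [1.5, 0.2, -2.1]
width: 0.0
cos 0.6427637379377623
N 1 d [-0.87  3.66  5.68] w [-0.015 -0.001 -0.005] total mm 6.8 rad 0.016
cos 0.6427637379377623
N 3 d [-0.31  1.54 35.23] w [-0.005 -0.    -0.002] total mm 105.8 rad 0.016
[-0.046  0.536 -0.731  1.543  0.363  1.218 -0.642]
```

```bash
python3 -m creep '[1,-1,4,20,-0.015,0,-0.005,1,0,0,28,0,0,0,1,0,0,28,0,0,0,1,0,0,24,0,0,0,1,0,0,6,0,0,0,1,0,0,0,0,0,0]'
python3 - <<'E'
from g import *
L=lean(); rows(push(L,0,.0),N=1)
save("side","i_side.png",(190,90,320,220),5);save("top","i_top.png",(130,130,290,270),4)
E
```

```text
time: 12.68
position: [0.5581, 0.3107, 0.1413]
ee_rot: [0.005, 0.632, 0.775, 0.005]
ft_force: [-0.1, -0.0, 0.3]
width: 0.0002
cos 0.6427637379377623
N 1 d [ 1.21  0.07 27.33] w [0.013 0.001 0.001] total mm 27.4 rad 0.014
```

View pics/i_side.png

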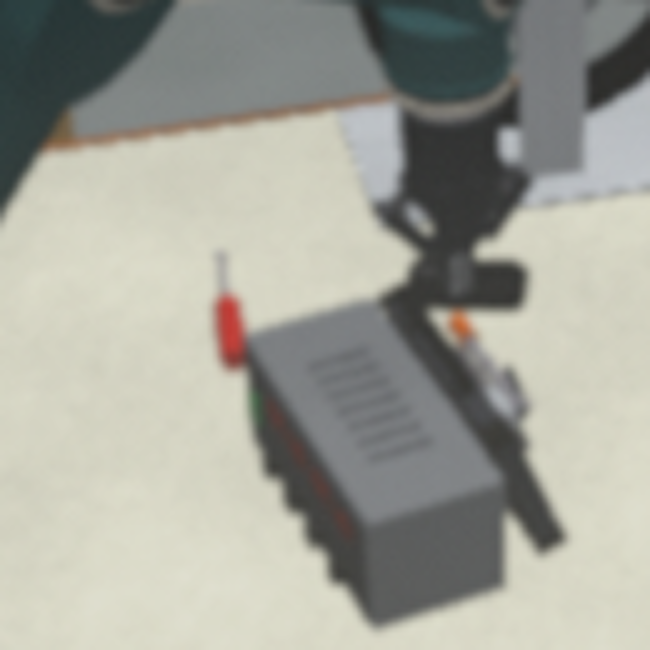

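View pics/i_top.png

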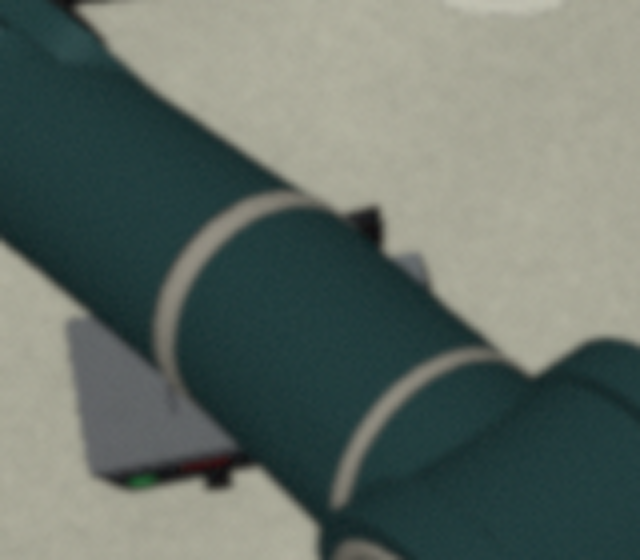

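```bash
python3 -m creep '[1,0.6,0,12,0.007,0,0,1,0.6,0,8,0.006,0,0,1,0,0,3,0,0,0,1,0,0,0,0,0,0]'
python3 -m creep '[1,0,0,3,0,0,0,1,0,0,0,0,0,0]'
python3 - <<'E'
from g import *
L=lean(); rows(push(L,0,.0),N=1);rows(push(L,0.2,.0),N=1)
save("side","j_side.png",(190,90,320,220),5)
E
```

```text
time: 13.12
position: [0.559, 0.3122, 0.1197]
ee_rot: [0.001, 0.633, 0.774, 0.001]
ft_force: [0.4, 0.0, 0.7]
width: 0.0001
time: 13.28
position: [0.5592, 0.3123, 0.1172]
ee_rot: [0.001, 0.633, 0.774, 0.002]
ft_force: [0.0, -0.2, -0.5]
width: -0.0
cos 0.6427637379377623
N 1 d [-0.19 -0.93  3.19] w [0.004 0.    0.001] total mm 3.3 rad 0.004
cos 0.6503397315508069
N 1 d [-1.16 14.23 16.09] w [0.004 0.    0.001] total mm 21.5 rad 0.004
```

View pics/j_side.png

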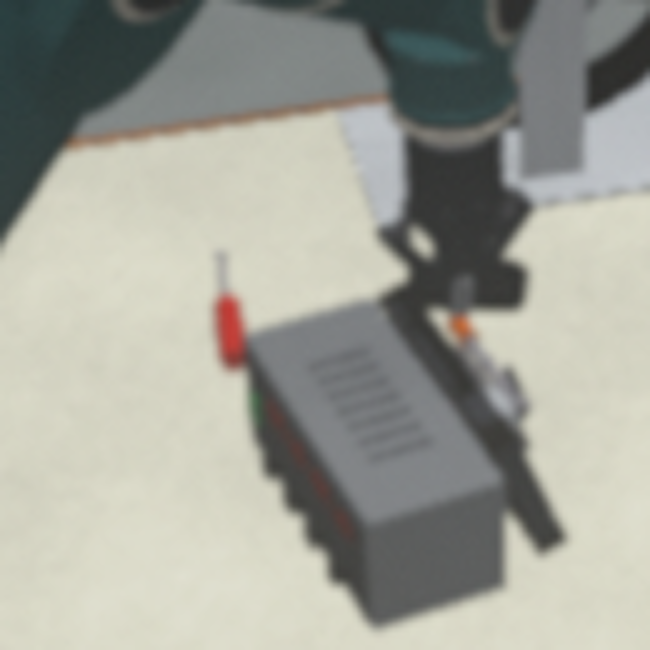

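```bash
python3 -m creep '[1,0,3,6,0,0,0,1,-0.6,5.5,5,0,0,0,1,-0.6,5.5,5,0,0,0,1,-2,5,4.2,0,0,0,1,-2,5,4.2,0,0,0,1,0,0,0,0,0,0]'
python3 - <<'E'
from g import *
L=lean(); 
for q in (.35,.4,.6,.8): rows(push(L,q,.0),N=1)
save("side","k_side.png",(190,90,320,220),5)
E
```

```text
time: 13.83
position: [0.5847, 0.3115, 0.0921]
ee_rot: [0.001, 0.633, 0.774, 0.001]
ft_force: [2.5, 1.2, 2.6]
width: 0.0002
cos 0.6661575182681313
N 1 d [1.47 0.49 0.31] w [0.004 0.    0.   ] total mm 1.6 rad 0.004
cos 0.6734275541123199
N 1 d [-0.09  4.04  3.38] w [0.004 0.    0.   ] total mm 5.3 rad 0.004
cos 0.7129076249329495
N 1 d [-8.54 17.42 15.09] w [0.004 0.    0.   ] total mm 24.6 rad 0.004
cos 0.7693468907876665
N 1 d [-20.21  29.08  25.61] w [0.004 0.    0.   ] total mm 43.7 rad 0.004
```

View pics/k_side.png

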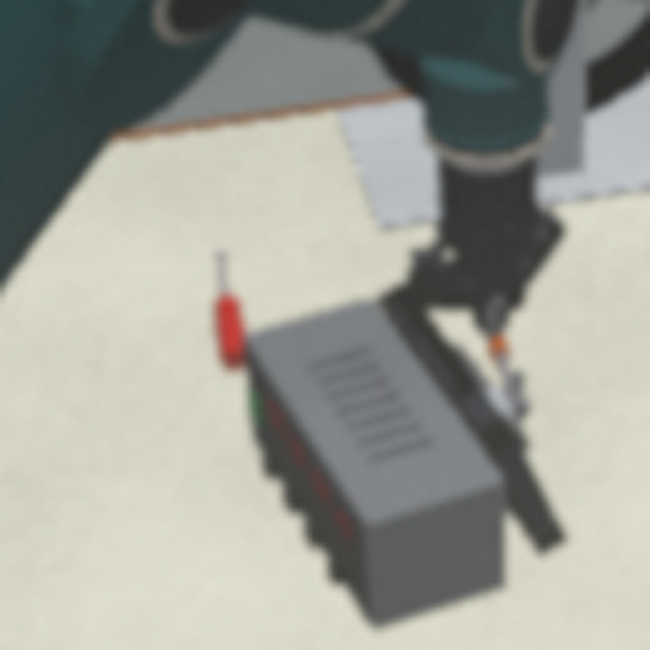

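The foot is now at (497,345), swung out under the fingertip, and the display has not shifted. I'll carry on along the arc.

```bash
python3 -m creep '[1,-2.5,6,5,0,0,0,1,-3,6,5,0,0,0,1,-3,5.5,5,0,0,0,1,-3.7,4.5,4,0,0,0,1,-4,4,4,0,0,0,1,-4,3.5,3,0,0,0,1,0,0,0,0,0,0]'
python3 - <<'E'
from g import *
L=lean(); 
for q in (.8,1.,1.15): rows(push(L,q,.0),N=1)
save("side","l_side.png",(190,90,320,220),5)
E
```

```text
time: 14.47
position: [0.6174, 0.2966, 0.0659]
ee_rot: [0.001, 0.633, 0.774, 0.001]
ft_force: [0.3, -0.6, -0.4]
width: -0.0002
cos 0.7693468907876665
N 1 d [ 0.87  0.1  -0.71] w [ 0.003  0.001 -0.   ] total mm 1.1 rad 0.003
cos 0.8407610507980181
N 1 d [-13.51   9.59   8.33] w [ 0.003  0.001 -0.   ] total mm 18.5 rad 0.003
cos 0.8991074733691954
N 1 d [-25.78  15.05  14.02] w [ 0.003  0.001 -0.   ] total mm 33.0 rad 0.003
```

View pics/l_side.png

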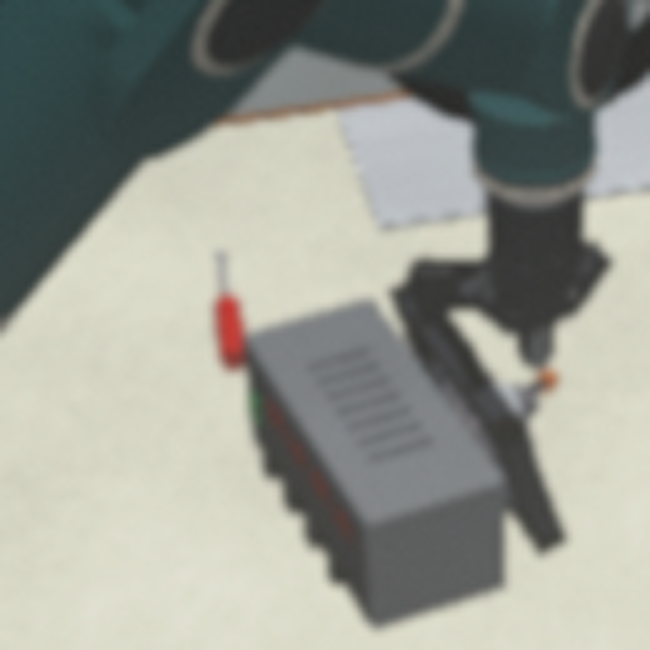

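```bash
python3 - <<'E'
from g import *
import cv2
for n,c,S in (("side",(255,130,315,205),9),("top",(140,150,260,250),6)):
    im=ctrl.get_image(n); g=(255*(im/255.)**.5).astype(np.uint8); x0,y0,x1,y1=c
    cv2.imwrite(f"pics/m_{n}.png",cv2.resize(g[y0:y1,x0:x1,::-1],None,fx=S,fy=S,interpolation=cv2.INTER_CUBIC))
E
```

```text
(no output)
```

View pics/m_side.png

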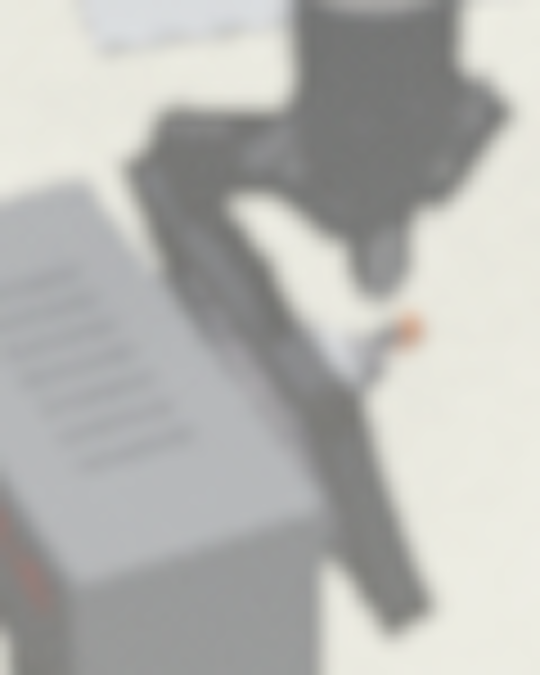

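View pics/m_top.png

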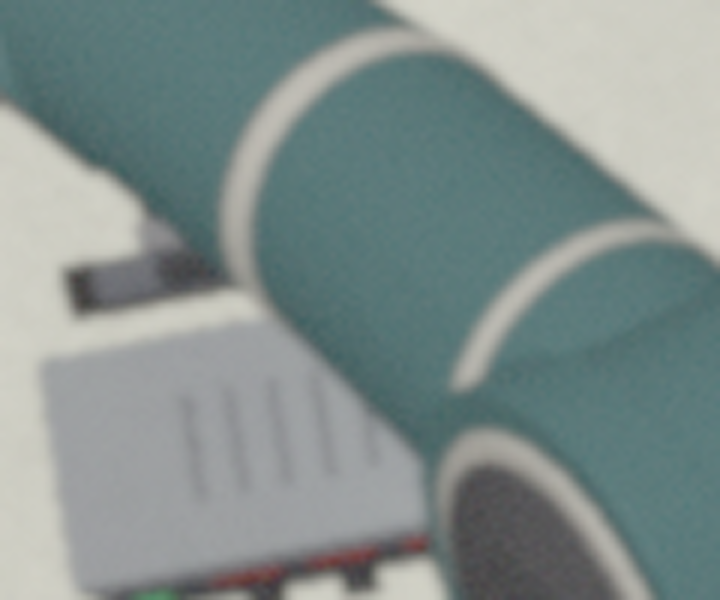

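```bash
python3 -m creep '[1,0,0,-3,0,0,0,1,0,0,0,0,0,0]'
python3 - <<'E'
from g import *
for n,c,S in (("side",(255,130,315,205),9),):
    im=ctrl.get_image(n); g=(255*(im/255.)**.5).astype(np.uint8); x0,y0,x1,y1=c
    cv2.imwrite(f"pics/n_{n}.png",cv2.resize(g[y0:y1,x0:x1,::-1],None,fx=S,fy=S,interpolation=cv2.INTER_CUBIC))
A=upright(*CTRL)
for nm,th,gx in (("0",0,0),):
    pass
def pose(th,cx): # front lower corner at ctrl x=cx on bench, tilt th
    return A@H(R.from_euler('y',-th).as_matrix(),[cx+.014*np.cos(th),0,.014*np.sin(th)])
for i,th in enumerate((0,10)):
    L=pose(np.deg2rad(th),.097)
    B=[((b@L[:3,:3].T+L[:3,3]),(255,0,255)) for b in DI]
    wire("side",B,f"n_w{i}.png",(255,130,315,205),6,im=im)
a=np.hstack([cv2.imread(f"pics/n_w{i}.png") for i in (0,1)]); cv2.imwrite("pics/n_w.png",a)
E
```

```text
time: 14.78
position: [0.6169, 0.2986, 0.071]
ee_rot: [0.002, 0.632, 0.775, 0.002]
ft_force: [0.3, 1.0, -0.1]
width: 0.0002
```

View pics/n_side.png

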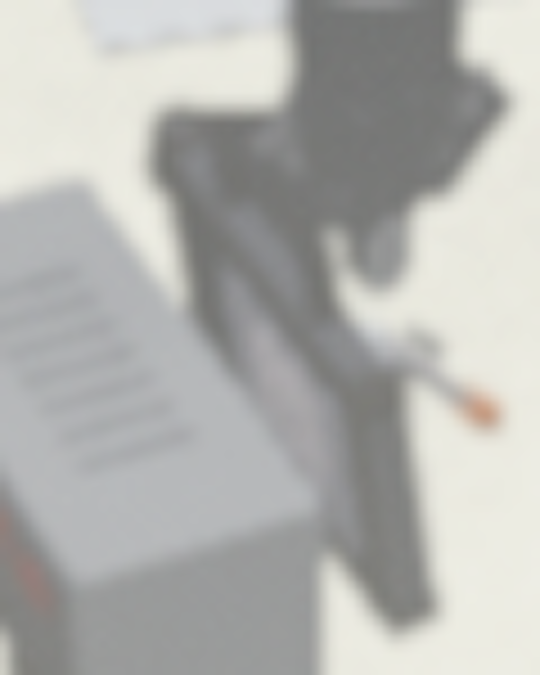

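View pics/n_w.png

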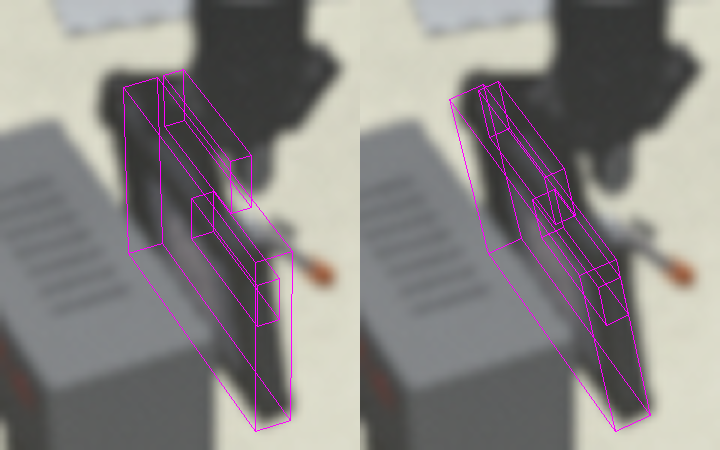

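```bash
python3 -m creep '[1,0,0,0,0,0,0,1,0,0,0,0,0,0]'
python3 - <<'E'
from g import *
save("side","o_side.png",(230,90,330,210),6)
E
```

```text
time: 15.0
position: [0.6168, 0.2982, 0.0703]
ee_rot: [0.001, 0.633, 0.775, 0.002]
ft_force: [1.5, 0.6, 0.9]
width: -0.0002
```

View pics/o_side.png

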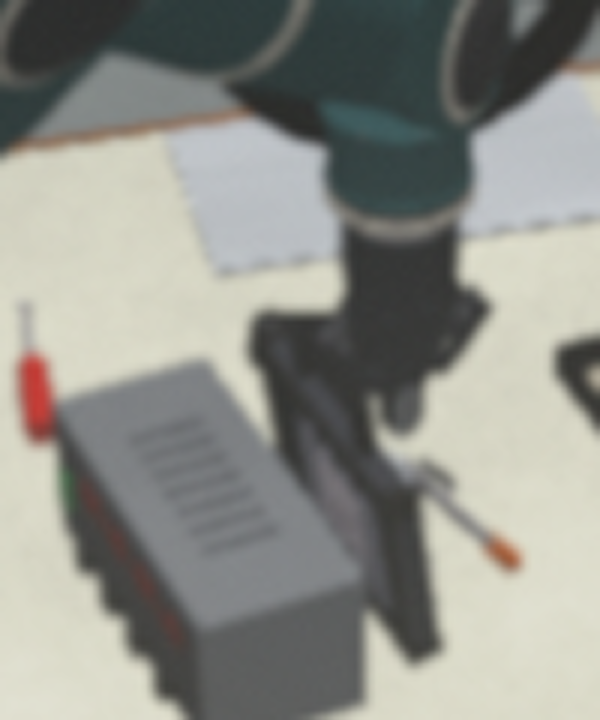

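```bash
python3 -m creep '[1,0,4,0,0,0,0,1,0,6,0,0,0,0,1,0,10,0,0,0,0,1,0,10,0,0,0,0,1,0,12,0,0,0,0,1,0,15,-10,0,0,0,1,0,15,-30,0,0,0,1,0,0,-35,0,0,0]'
python3 - <<'E'
from g import *
save("side","p_side.png",(230,90,330,210),6);save("top","p_top.png",(130,130,290,270),4)
E
```

```text
time: 15.72
position: [0.6885, 0.3116, 0.1438]
ee_rot: [0.001, 0.633, 0.774, 0.0]
ft_force: [0.7, 0.1, 0.9]
width: 0.0001
```

View pics/p_side.png

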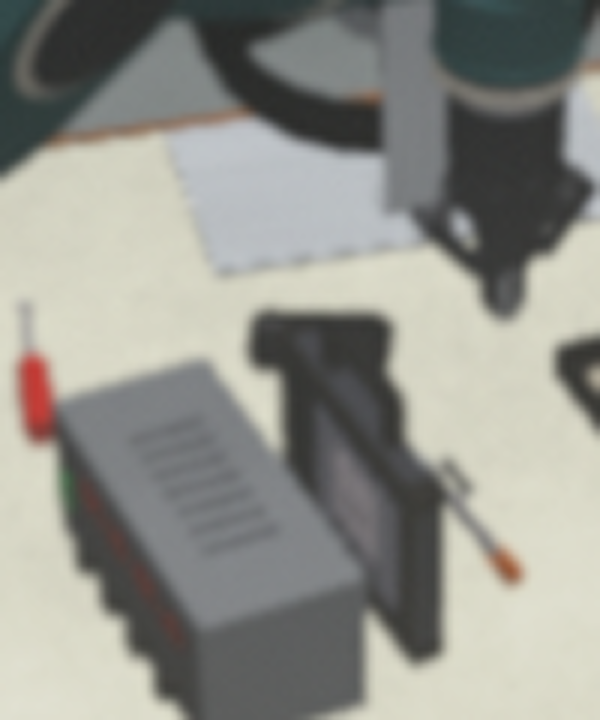

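View pics/p_top.png

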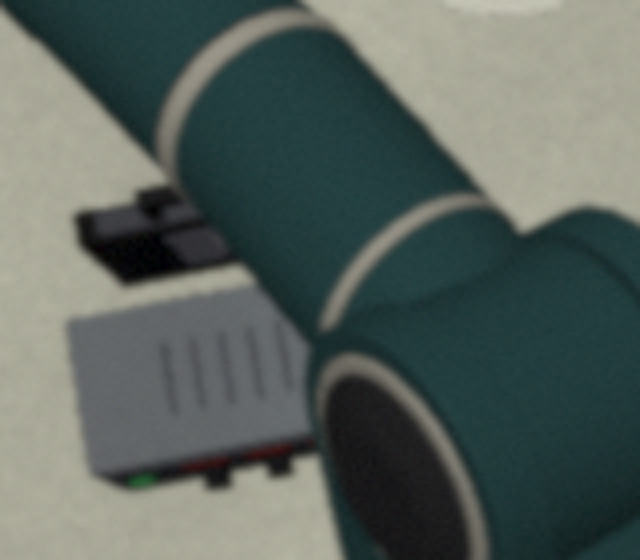

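```bash
python3 - <<'E'
from g import *
print("foot",ray("side",[(314.5,184.2)],.008)[0])
A=upright(*CTRL); L=A@H(np.eye(3),[.111,0,0]); print("pred",kp(L,1.7), kp(L,1.6))
B=[((b@L[:3,:3].T+L[:3,3]),(255,0,255)) for b in DI]+[(np.array([kp(L,1.7,0),kp(L,1.7)]),(0,255,0))]
wire("side",B,"q_w.png",(230,90,330,210),6)
T1=tooldisp(L); print(T1[:3,3]); U=T1.copy();U[2,3]+=.09; rows(U); rows(T1)
E
```

```text
foot [0.672 0.215 0.008]
pred [0.668 0.207 0.008] [0.667 0.218 0.007]
[0.576 0.243 0.156]
N 5 d [ -9.25 -24.72 -19.68] w [ 0.002 -0.     0.   ] total mm 164.6 rad 0.008
N 4 d [-11.58 -31.    -2.1 ] w [ 0.002 -0.     0.   ] total mm 132.7 rad 0.008
```

View pics/q_w.png

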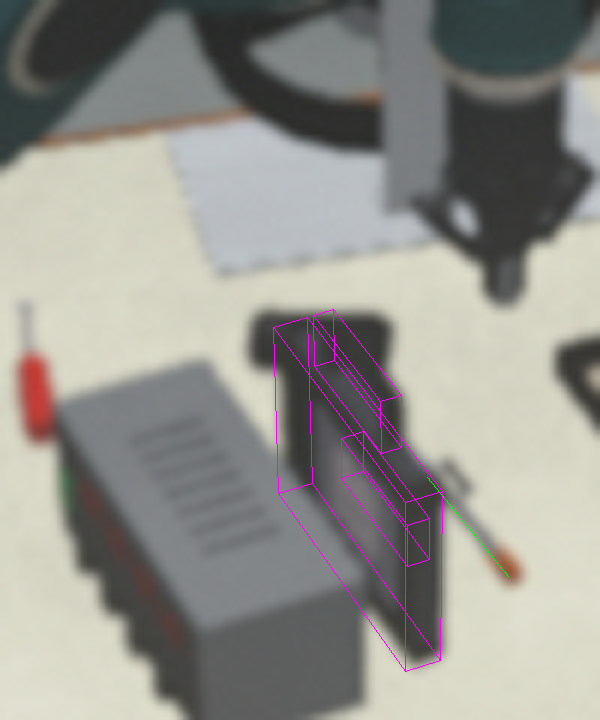

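```bash
python3 -m creep '[0,0,0,-38,0,0,0,0,0,-5,-38,0,0,0,-0.3,-10,-26,-22,0,0,0,-0.3,-12,-31,0,0,0,0,-0.3,-12,-31,0,0,0,0,-0.3,-12,-30,0,0,0,0,-0.3,0,0,0,0,0,0]'
python3 - <<'E'
from g import *
A=upright(*CTRL); L=A@H(np.eye(3),[.112,0,0]); T1=tooldisp(L);rows(T1)
save("side","r_side.png",(230,90,330,210),6)
E
```

```text
time: 16.45
position: [0.5716, 0.2398, 0.2421]
ee_rot: [0.002, 0.633, 0.774, -0.0]
ft_force: [-0.1, -1.0, 0.6]
width: 0.0555
N 3 d [ 0.87  2.06 28.71] w [0.    0.001 0.   ] total mm 86.4 rad 0.004
```

View pics/r_side.png

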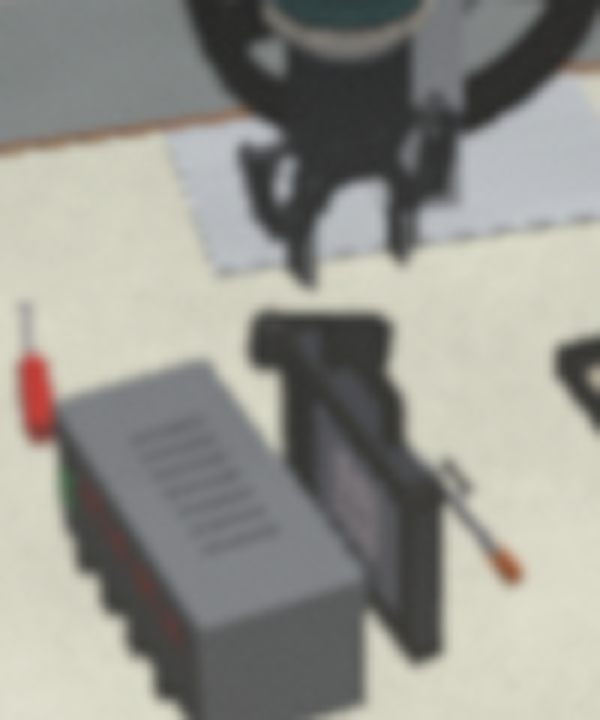

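```bash
python3 -m creep '[-0.3,2,6,20,0,0,0,-0.3,0,0,26,0,0,0,-0.3,0,0,26,0,0,0,-0.3,0,0,14,0,0,0,1,0,0,0,0,0,0,1,0,0,0,0,0,0,1,0,0,0,0,0,0,1,0,0,0,0,0,0]' 80
python3 -m creep '[1,0,0,0,0,0,0]'
python3 - <<'E'
from g import *
print(cur()[0][:3,3],cur()[1]["ft_force"]);save("side","s_side.png",(230,90,330,210),6)
E
```

```text
time: 17.17
position: [0.5817, 0.2465, 0.1584]
ee_rot: [0.002, 0.633, 0.775, 0.002]
ft_force: [0.5, 0.8, -5.4]
width: 0.0123
time: 17.25
position: [0.5817, 0.2461, 0.158]
ee_rot: [0.002, 0.633, 0.774, 0.002]
ft_force: [-0.2, -0.4, 1.1]
width: 0.0125
[0.582 0.246 0.158] [-0.166 -0.38   1.062]
```

View pics/s_side.png

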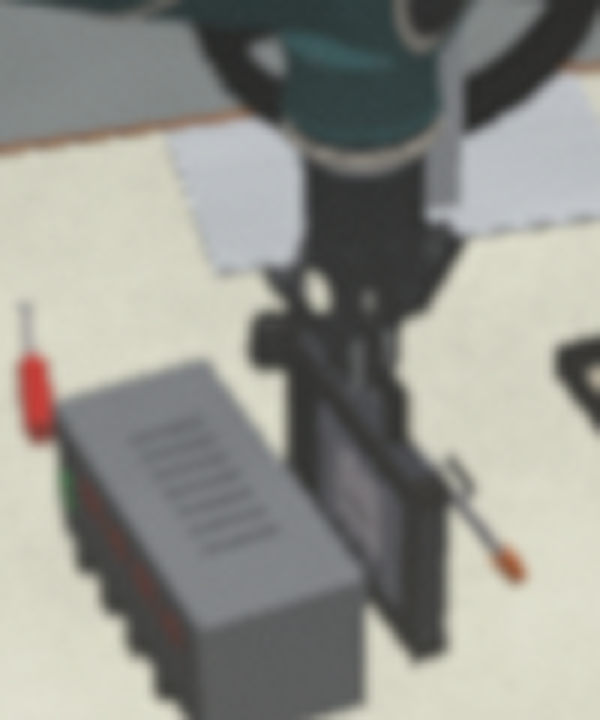

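```bash
sed -i 's/0,0,.156\]/0,0,.158]/' h.py; python3 - <<'E'
from g import *
th=np.deg2rad(24)
T0,_=cur(); U=T0.copy(); U[2,3]+=.03
print(cur()[1]["qpos"])
C1=tooldisp(lean(th,.015,.03)); print(C1[:3,3]); rows(C1,T0=U,N=6)
C=tooldisp(lean(th,.006,.004)); rows(C,T0=C1,N=1); F=tooldisp(lean(th)); rows(F,T0=C,N=1); print(F[:3,3])
E
```

```text
[ 0.041  0.594 -0.686  1.649  0.425  1.047 -0.574]
[0.536 0.235 0.18 ]
N 6 d [-0.28 -8.02 -0.08] w [-0.069  0.     0.   ] total mm 47.8 rad 0.413
N 1 d [ -0.   -18.8   20.09] w [0. 0. 0.] total mm 27.5 rad 0.0
N 1 d [-0.   -7.11  1.21] w [0. 0. 0.] total mm 7.2 rad 0.0
[0.521 0.232 0.15 ]
```

```bash
python3 -m creep '[1,0,0,-12,0,0,0,1,0,0,-18,0,0,0,1,0,-8,0,-0.07,0,0,1,0,-8,0,-0.07,0,0,1,0,-8,0,-0.07,0,0,1,0,-8,0,-0.07,0,0,1,0,-8,0,-0.07,0,0,1,0,-8,0,-0.069,0,0]'
python3 -m creep '[1,0,0,0,0,0,0]'
python3 - <<'E'
from g import *
th=np.deg2rad(24)
rows(tooldisp(lean(th,.006,.008)),N=1); print(cur()[1]["qpos"])
save("side","t_side.png",(230,90,330,210),6)
E
```

```text
time: 17.97
position: [0.5345, 0.2364, 0.1794]
ee_rot: [0.134, 0.618, 0.757, 0.164]
ft_force: [2.5, -0.3, -5.4]
width: 0.0123
time: 18.05
position: [0.5319, 0.2358, 0.1779]
ee_rot: [0.134, 0.618, 0.758, 0.163]
ft_force: [-0.6, 1.6, -6.6]
width: 0.0125
N 1 d [ -1.41 -12.99  15.89] w [0.006 0.001 0.003] total mm 20.6 rad 0.007
[ 0.004  0.281 -0.623  2.074  0.661  0.524 -0.892]
```

View pics/t_side.png

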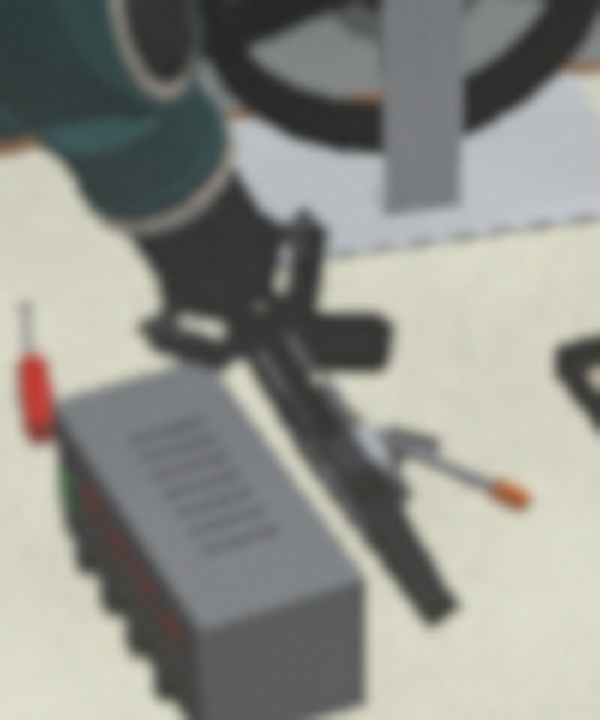

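```bash
python3 -m creep '[1,-1,-6,8,0.006,0,0,1,0,-6.5,8,0,0,0,1,0,-1.2,2.7,0,0,0,1,0,0,0,0,0,0]'
python3 -m creep '[1,0,-1.2,2.7,0,0,0,1,0,0,0,0,0,0]'
python3 - <<'E'
from g import *
rows(tooldisp(lean(np.deg2rad(24))),N=1); print(cur()[1]["ft_force"])
E
```

```text
time: 18.43
position: [0.5306, 0.2345, 0.1548]
ee_rot: [0.13, 0.619, 0.758, 0.159]
ft_force: [0.7, 0.0, -5.8]
width: 0.0124
time: 18.6
position: [0.5309, 0.2347, 0.1527]
ee_rot: [0.131, 0.619, 0.758, 0.16]
ft_force: [-0.2, -1.4, -6.0]
width: 0.012
N 1 d [ -0.64 -10.29  -1.66] w [-0.002 -0.     0.001] total mm 10.4 rad 0.002
[-0.169 -1.377 -6.033]
```

```bash
python3 -m creep '[1,0,-3.6,-1.4,0,0,0,1,0,-2.7,-1,0,0,0,1,0,0,0,0,0,0]'
python3 -m creep '[1,0,-1.8,-0.6,0,0,0,1,0,0,0,0,0,0]'
python3 -m creep '[1,0,-1.3,1.2,0,0,0,1,0,0,0,0,0,0]'
```

```text
time: 18.85
position: [0.5234, 0.2332, 0.1526]
ee_rot: [0.131, 0.619, 0.758, 0.16]
ft_force: [0.6, -0.3, -5.6]
width: 0.0121
time: 19.02
position: [0.5224, 0.233, 0.1528]
ee_rot: [0.131, 0.619, 0.758, 0.161]
ft_force: [4.1, 1.2, -5.7]
width: 0.0122
time: 19.18
position: [0.5224, 0.2332, 0.1515]
ee_rot: [0.131, 0.619, 0.757, 0.161]
ft_force: [7.1, 1.3, -2.1]
width: 0.0122
```

```bash
python3 -m creep '[1,0,0.4,1.2,0,0,0,1,0,0,0,0,0,0]'
python3 -m creep '[1,0,0.4,1,0,0,0,1,0,0,0,0,0,0]'
```

```text
time: 19.35
position: [0.5233, 0.2328, 0.1507]
ee_rot: [0.132, 0.619, 0.757, 0.161]
ft_force: [-1.5, -4.9, 10.8]
width: 0.0122
time: 19.52
position: [0.5246, 0.2331, 0.151]
ee_rot: [0.133, 0.619, 0.757, 0.161]
ft_force: [-9.8, -9.4, 27.5]
width: 0.0124
```

```bash
python3 -m creep '[1,0,-0.5,-1.6,0,0,0,1,0,0,0,0,0,0]'
python3 -m creep '[0.2,0,0,0,0,0,0,0.2,0,0,0,0,0,0,0.2,0,0,0,0,0,0,0.2,0,0,0,0,0,0]'
python3 - <<'E'
from g import *
L=lean(np.deg2rad(24)); print("cmp",cur()[0][:3,3],tooldisp(L)[:3,3])
B=[((b@L[:3,:3].T+L[:3,3]),(255,0,255)) for b in DI]+[(np.array([kp(L,1.7,0),kp(L,1.7)]),(0,255,0))]
save("side","u_side.png",(230,90,330,210),6); wire("side",B,"u_w.png",(230,90,330,210),6)
E
```

```text
time: 19.68
position: [0.5226, 0.233, 0.151]
ee_rot: [0.132, 0.619, 0.758, 0.161]
ft_force: [5.4, -0.1, 0.3]
width: 0.0127
time: 20.02
position: [0.5218, 0.233, 0.1501]
ee_rot: [0.131, 0.619, 0.758, 0.16]
ft_force: [0.2, 0.3, 0.2]
width: 0.0341
cmp [0.522 0.233 0.15 ] [0.521 0.232 0.15 ]
```

View pics/u_side.png

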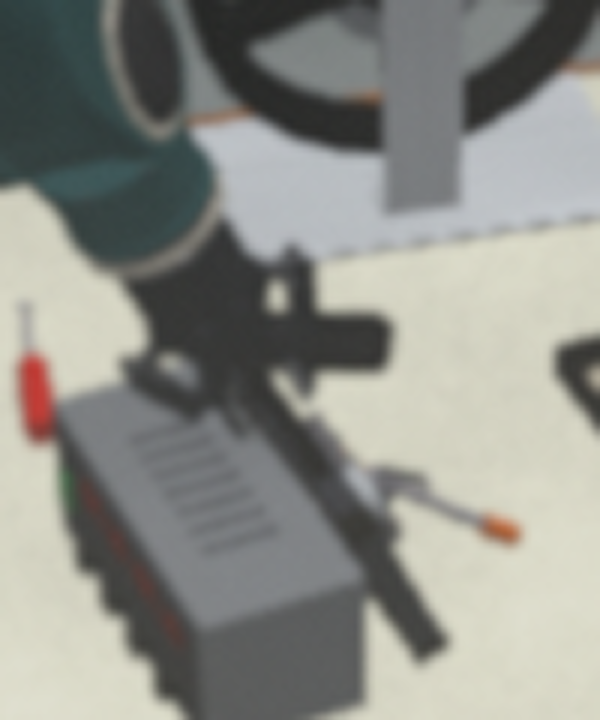

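View pics/u_w.png

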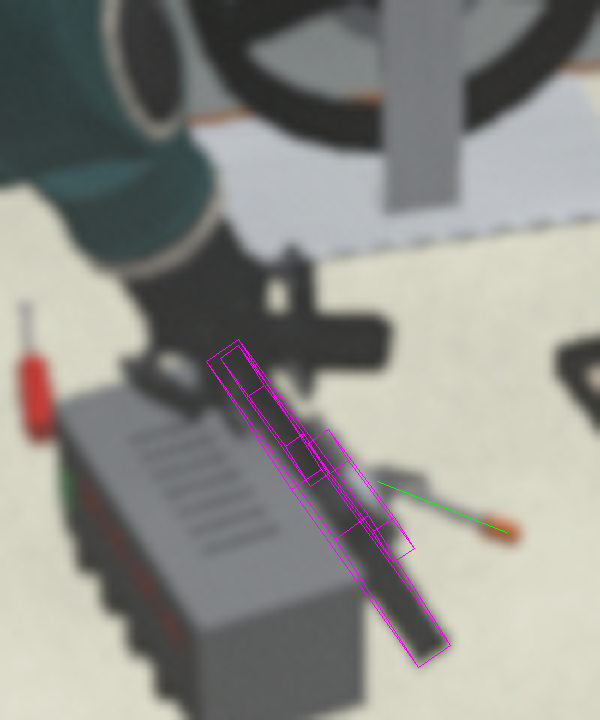

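```bash
python3 -m creep '[0.2,0,0,-6,0,0,0,0.2,0,0,-15,0,0,0,0.2,0,0,-25,0,0,0,0.2,0,0,-30,0,0,0,1,0,0,-30,0,0,0,1,0,0,-15,0,0,0]'
cat >> h.py <<'E'
TH=np.deg2rad(24)
def fold(q,back=0,lift=0,tilt=.35,ox=.006):
    L=lean(TH); A=upright(*CTRL)
    Rt=A[:3,:3]@R.from_euler('y',tilt).as_matrix()@np.array([[0,1,0],[1,0,0],[0,0,-1.]])
    p=(np.linalg.inv(A)@np.r_[kp(L,q),1])[:3]; pc=(np.linalg.inv(A)@np.r_[kp(L,q,.095),1])[:3]
    c=np.array([p[0]+ox,pc[1]-.008/np.sin(q)-.011-back,p[2]-.008+lift])
    return H(Rt,A[:3,:3]@c+A[:3,3])
E
python3 - <<'E'
from g import *
a=fold(1.7,.02,.1); T0,o=cur(); print(T0[:3,3],a[:3,3],o["qpos"])
rows(a); b=fold(1.7,.02); rows(b,T0=a,N=4); prev=b
for q in (1.7,1.5,1.3,1.1,.9,.75,.65): x=fold(q); print(q,x[:3,3]);rows(x,T0=prev,N=1); prev=x
E
```

```text
time: 20.62
position: [0.473, 0.224, 0.2638]
ee_rot: [0.132, 0.618, 0.758, 0.161]
ft_force: [0.8, 1.0, 0.3]
width: 0.011
[0.473 0.224 0.264] [0.679 0.171 0.139] [ 0.157  0.029 -0.753  2.099  0.292  0.65  -0.589]
N 7 d [-13.32  26.28  20.72] w [0.11 0.   0.  ] total mm 246.9 rad 0.769
N 4 d [ 0.    8.57 23.48] w [0. 0. 0.] total mm 100.0 rad 0.0
1.7 [0.675 0.191 0.039]
N 1 d [20.  0.  0.] w [0. 0. 0.] total mm 20.0 rad 0.0
1.5 [0.672 0.209 0.039]
N 1 d [19.01  0.6   0.17] w [0. 0. 0.] total mm 19.0 rad 0.0
1.3 [0.665 0.227 0.041]
N 1 d [18.41 -3.49 -1.  ] w [0. 0. 0.] total mm 18.8 rad 0.0
1.1 [0.656 0.242 0.045]
N 1 d [17.01 -7.44 -2.13] w [0. 0. 0.] total mm 18.7 rad 0.0
0.9 [0.644 0.255 0.052]
N 1 d [ 14.73 -11.1   -3.17] w [0. 0. 0.] total mm 18.7 rad 0.0
0.75 [0.633 0.262 0.058]
N 1 d [  8.93 -10.46  -2.99] w [0. 0. 0.] total mm 14.1 rad 0.0
0.65 [0.626 0.265 0.063]
N 1 d [ 4.63 -7.87 -2.25] w [0. 0. 0.] total mm 9.4 rad 0.0
```

```bash
python3 -m creep '[1,-8,26,8,0.096,0,0,1,-14,26,16,0.096,0,0,1,-14,26,20,0.096,0,0,1,-14,26,20,0.096,0,0,1,-14,26,20,0.096,0,0,1,-14,26,20,0.096,0,0,1,-14,26,20,0.096,0,0,1,0,0,10,0.096,0,0]'
python3 -m creep '[1,0,0,0,0,0,0]'
python3 - <<'E'
from g import *
a=fold(1.7,.02,.1); rows(a,N=1); rows(fold(1.7,.02)); print(cur()[1]["qpos"])
save("side","v_side.png",(230,90,330,210),6)
E
```

```text
time: 21.28
position: [0.6702, 0.1702, 0.1568]
ee_rot: [-0.103, 0.625, 0.763, -0.126]
ft_force: [-0.9, -1.5, -0.0]
width: -0.0004
time: 21.37
position: [0.6673, 0.1725, 0.1543]
ee_rot: [-0.106, 0.624, 0.763, -0.129]
ft_force: [-0.4, 0.2, -1.3]
width: 0.0004
N 1 d [-3.87 15.85 10.83] w [ 0.015 -0.002  0.   ] total mm 19.6 rad 0.015
N 4 d [-0.99 12.33 26.25] w [ 0.004 -0.     0.   ] total mm 116.1 rad 0.015
[ 0.024  0.872 -0.583  1.174  0.352  1.54  -0.325]
```

View pics/v_side.png

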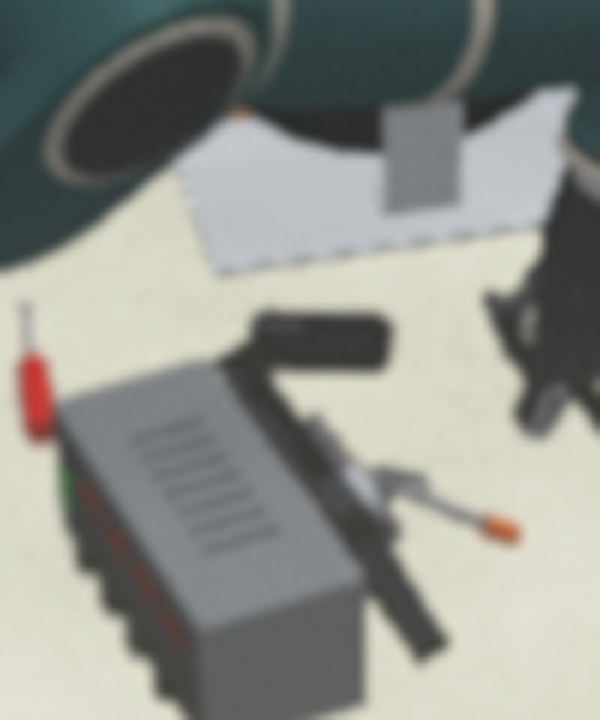

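```bash
python3 -m creep '[1,-4,15,10,0.015,0,0,1,0,9,22,0,0,0,1,0,9,24,0,0,0,1,0,9,24,0,0,0,1,0,8,22,0,0,0,1,0,0,0,0,0,0]'
python3 - <<'E'
from g import *
rows(fold(1.7,.02),N=1); rows(fold(1.7,.0),N=1)
save("side","x_side.png",(250,90,350,210),6)
E
```

```text
time: 21.92
position: [0.6803, 0.1722, 0.0454]
ee_rot: [-0.107, 0.623, 0.764, -0.13]
ft_force: [-0.3, -1.6, -1.2]
width: -0.0003
N 1 d [-1.01  0.97  6.52] w [0.012 0.    0.002] total mm 6.7 rad 0.012
N 1 d [18.99  1.02  6.52] w [0.012 0.    0.002] total mm 20.1 rad 0.012
```

View pics/x_side.png

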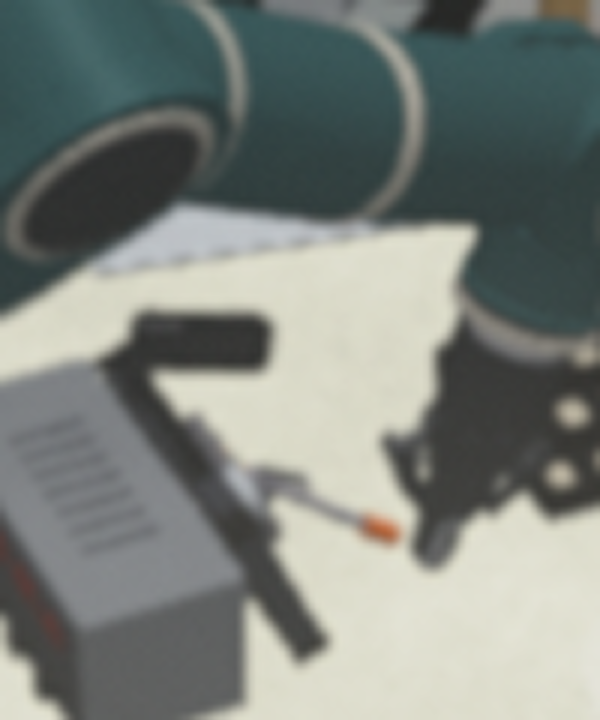

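```bash
python3 - <<'E'
from g import *
T0,_=cur(); print("tcp proj",proj("side",T0[:3,3]))
print("foot obs at z",ray("side",[(313.8,178)],.047)[0],"pred",kp(lean(TH),1.7),proj("side",kp(lean(TH),1.7)))
r=ctrl.get_image("top"); cv2.imwrite("pics/x_top.png",cv2.resize(r[130:250,130:290,::-1],None,fx=4,fy=4))
E
```

```text
tcp proj [[320.058 182.931]]
foot obs at z [0.666 0.208 0.047] pred [0.666 0.207 0.047] [[313.861 178.268]]
```

View pics/x_top.png

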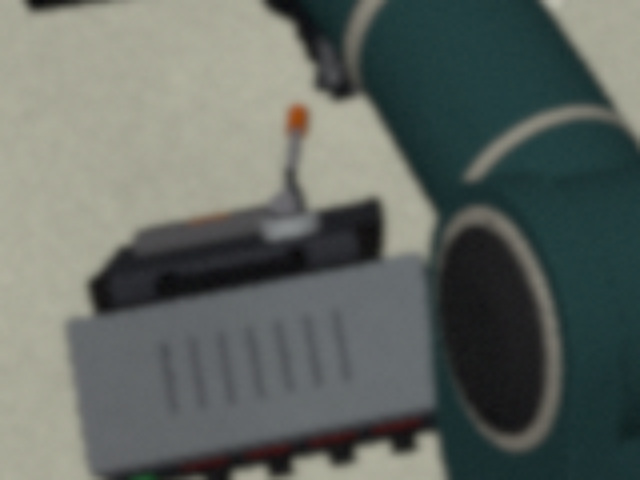

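```bash
python3 -m creep '[1,5,-2,6.5,0.012,0,0,1,7,0,0,0,0,0,1,7,0,0,0,0,0,1,6,0,0,0,0,0,1,6,0,0,0,0,0,1,6,0,0,0,0,0,1,0,0,0,0,0,0]'
python3 - <<'E'
from g import *
save("side","y_side.png",(250,90,350,210),6)
for q in (1.5,1.3,1.1,.9): rows(fold(q,ox=.002),N=1)
E
```

```text
time: 22.6
position: [0.6704, 0.2098, 0.0426]
ee_rot: [-0.11, 0.622, 0.763, -0.134]
ft_force: [0.5, -0.8, 0.6]
width: -0.0004
N 1 d [ 0.18 -1.04  4.58] w [0.002 0.    0.002] total mm 4.7 rad 0.003
N 1 d [18.59 -4.49  3.57] w [0.002 0.    0.002] total mm 19.5 rad 0.003
N 1 d [ 35.61 -11.89   1.42] w [0.002 0.    0.002] total mm 37.6 rad 0.003
N 1 d [ 50.36 -22.95  -1.78] w [0.002 0.    0.002] total mm 55.4 rad 0.003
```

View pics/y_side.png

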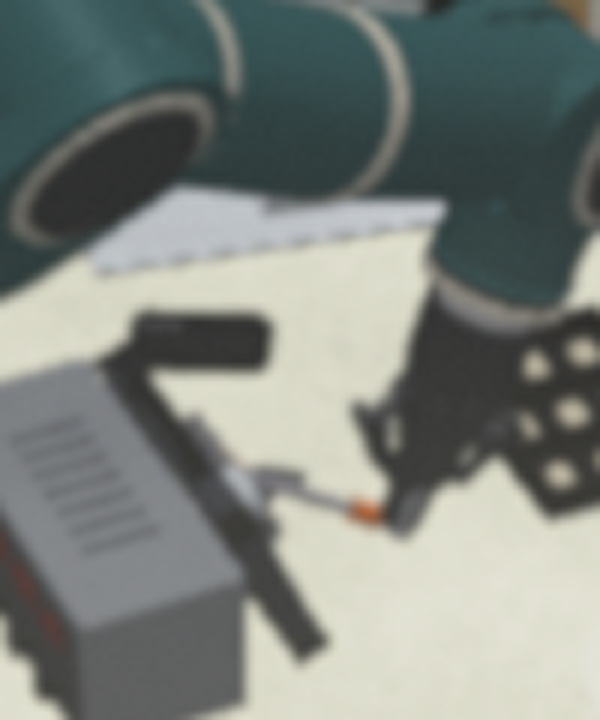

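```bash
python3 -m creep '[1,4,-2,4,0,0,0,1,6,-2,0,0,0,0,1,6,-2,0,0,0,0,1,6,-2,0,0,0,0,1,6,-2.5,0,0,0,0,1,6,-3,-1,0,0,0,1,0,0,0,0,0,0]'
python3 - <<'E'
from g import *
save("side","z_side.png",(250,90,350,210),6)
for q in (1.1,.9,.75,.65): rows(fold(q,ox=.002),N=1)
E
```

```text
time: 23.23
position: [0.6495, 0.2404, 0.0446]
ee_rot: [-0.11, 0.622, 0.763, -0.134]
ft_force: [-0.3, -0.5, -1.0]
width: -0.0003
N 1 d [ 1.45  1.95 -1.51] w [0.002 0.    0.003] total mm 2.9 rad 0.003
N 1 d [16.2  -9.1  -4.71] w [0.002 0.    0.003] total mm 19.2 rad 0.003
N 1 d [ 25.16 -19.54  -7.72] w [0.002 0.    0.003] total mm 32.8 rad 0.003
N 1 d [ 29.82 -27.39  -9.98] w [0.002 0.    0.003] total mm 41.7 rad 0.003
```

View pics/z_side.png

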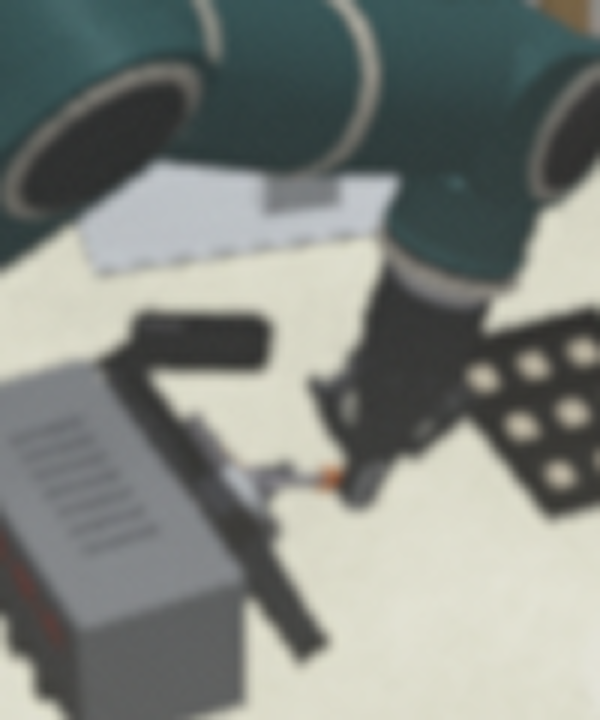

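```bash
python3 -m creep '[1,6,-2.5,-1,0,0,0,1,6,-3.5,-2,0,0,0,1,5,-4,-2,0,0,0,1,4.5,-4.5,-1.5,0,0,0,1,4,-5,-1.5,0,0,0,1,0,0,0,0,0,0]'
python3 - <<'E'
from g import *
save("side","aa_side.png",(250,90,350,210),6)
for q in (.75,.65,.5): rows(fold(q,ox=.002),N=1)
E
```

```text
time: 23.78
position: [0.6292, 0.2617, 0.0593]
ee_rot: [-0.11, 0.622, 0.763, -0.134]
ft_force: [-0.2, 0.3, 0.4]
width: 0.0004
N 1 d [ 0.08 -0.01  0.58] w [0.002 0.    0.002] total mm 0.6 rad 0.003
N 1 d [ 4.73 -7.86 -1.69] w [0.002 0.    0.002] total mm 9.3 rad 0.003
N 1 d [  9.03 -20.78  -5.42] w [0.002 0.    0.002] total mm 23.3 rad 0.003
```

View pics/aa_side.png

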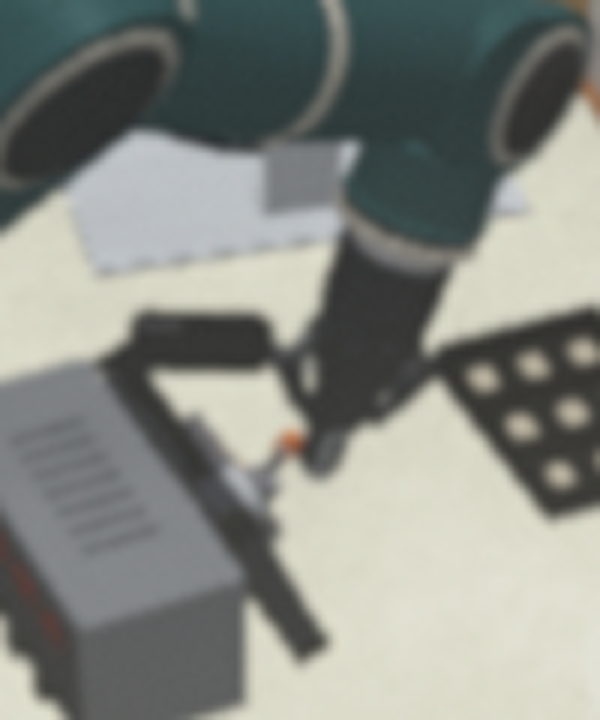

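```bash
python3 -m creep '[1,4,-5,-1.5,0,0,0,1,4,-5,-2,0,0,0,1,4,-4,-2,0,0,0,1,0,0,0,0,0,0,1,0,0,0,0,0,0]'
python3 - <<'E'
from g import *
save("side","ab_side.png",(250,90,350,210),6)
E
```

```text
time: 24.25
position: [0.6166, 0.2701, 0.0686]
ee_rot: [-0.109, 0.623, 0.763, -0.134]
ft_force: [-0.1, -0.0, -0.1]
width: 0.0002
```

View pics/ab_side.png

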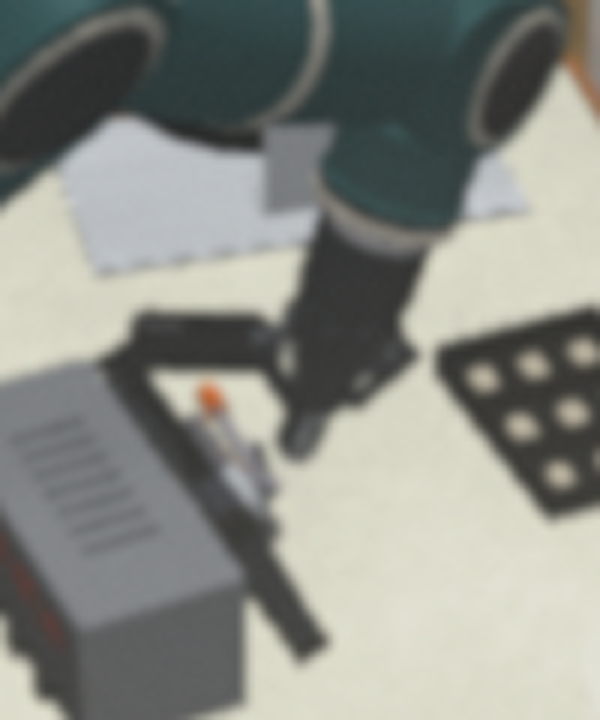

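```bash
python3 - <<'E'
from g import *
L=lean(TH); A=upright(*CTRL); Ai=np.linalg.inv(A)
edge=np.array([.055+.115*np.tan(TH),0,0])
print("restoring", [6.9*( .07*np.sin(TH)-(.014+c)*np.cos(TH))*1e3 for c in (0,.004)])
for tilt in (-.15,0,.2,.4):
  for mu in (-.3,0,.3):
    o=[]
    for q in (.1,.3,.5,.7,.9):
        Ry=R.from_euler('y',tilt).as_matrix(); e=Ry@[1,0,0]
        u=Ai[:3,:3]@L[:3,:3]@np.array([.5*np.sin(q),np.cos(q),-.866*np.sin(q)])
        t=Ai[:3,:3]@L[:3,:3]@np.array([.5*np.cos(q),-np.sin(q),-.866*np.cos(q)])
        n=-np.cross(e,u); n/=np.linalg.norm(n)
        F=n-mu*e; F/=F@t
        r=(Ai@np.r_[kp(L,q,.11),1])[:3]-edge
        o.append(round(1e3*(F[0]*r[2]-F[2]*r[0]),0))
    print(tilt,mu,o)
E
```

```text
restoring [np.float64(108.20530739733627), np.float64(82.99145276640049)]
-0.15 -0.3 [np.float64(59.0), np.float64(69.0), np.float64(76.0), np.float64(78.0), np.float64(74.0)]
-0.15 0 [np.float64(34.0), np.float64(53.0), np.float64(67.0), np.float64(72.0), np.float64(68.0)]
-0.15 0.3 [np.float64(-13.0), np.float64(24.0), np.float64(51.0), np.float64(63.0), np.float64(61.0)]
0 -0.3 [np.float64(47.0), np.float64(63.0), np.float64(75.0), np.float64(81.0), np.float64(80.0)]
0 0 [np.float64(14.0), np.float64(42.0), np.float64(63.0), np.float64(74.0), np.float64(73.0)]
0 0.3 [np.float64(-64.0), np.float64(-4.0), np.float64(39.0), np.float64(61.0), np.float64(62.0)]
0.2 -0.3 [np.float64(27.0), np.float64(51.0), np.float64(72.0), np.float64(88.0), np.float64(93.0)]
0.2 0 [np.float64(-29.0), np.float64(17.0), np.float64(55.0), np.float64(78.0), np.float64(84.0)]
0.2 0.3 [np.float64(-295.0), np.float64(-121.0), np.float64(-2.0), np.float64(55.0), np.float64(67.0)]
0.4 -0.3 [np.float64(-6.0), np.float64(32.0), np.float64(68.0), np.float64(99.0), np.float64(120.0)]
0.4 0 [np.float64(-142.0), np.float64(-48.0), np.float64(33.0), np.float64(88.0), np.float64(112.0)]
0.4 0.3 [np.float64(973.0), np.float64(916.0), np.float64(36977.0), np.float64(4.0), np.float64(90.0)]
```

```bash
cat >> h.py <<'E'
def push2(q,lift=0,r=.112,ox=None,press=0.):
    L=lean(TH); A=upright(*CTRL)[:3,:3]
    if ox is None: ox=.008-.02*q
    Rt=A@np.array([[0,1,0],[1,0,0],[0,0,-1.]])
    u=L[:3,:3]@np.array([.5*np.sin(q),np.cos(q),-.866*np.sin(q)])
    n=np.cross(A[:,0],u); n/=np.linalg.norm(n)
    return H(Rt,kp(L,q,r)+n*.008+A@[ox,.011,0]+[0,0,lift-press])
E
python3 - <<'E'
from g import *
print(proj("side",kp(lean(TH),0)),"obs 285,156.2")
T0,_=cur(); a=push2(0,.1); print(a[:3,3]); 
m=T0.copy(); m[:3,3]+=upright(*CTRL)[:3,:3]@[.05,.02,.1]; rows(m,N=4); rows(a,T0=m)
b=push2(0,.01); rows(b,T0=a); prev=b
for q in (0,.15,.3,.45,.6,.7,.8,.9,1.0): x=push2(q); rows(x,T0=prev,N=1); prev=x
E
```

```text
[[280.674 154.345]] obs 285,156.2
[0.562 0.325 0.217]
N 4 d [  4.98   3.23 -27.77] w [0. 0. 0.] total mm 113.6 rad 0.0
N 4 d [ 11.27 -25.27  -7.01] w [-0.087  0.     0.   ] total mm 113.7 rad 0.348
N 3 d [ 0.  0. 30.] w [0. 0. 0.] total mm 90.0 rad 0.0
N 1 d [ 0.  0. 10.] w [0. 0. 0.] total mm 10.0 rad 0.0
N 1 d [-0.55 10.54  9.87] w [0. 0. 0.] total mm 14.4 rad 0.0
N 1 d [-3.02 10.24  9.71] w [0. 0. 0.] total mm 14.4 rad 0.0
N 1 d [-5.39  9.63  9.35] w [0. 0. 0.] total mm 14.5 rad 0.0
N 1 d [-7.61  8.75  8.81] w [0. 0. 0.] total mm 14.6 rad 0.0
N 1 d [-6.21  5.21  5.49] w [0. 0. 0.] total mm 9.8 rad 0.0
N 1 d [-7.04  4.63  5.14] w [0. 0. 0.] total mm 9.9 rad 0.0
N 1 d [-7.79  3.98  4.76] w [0. 0. 0.] total mm 10.0 rad 0.0
N 1 d [-8.47  3.27  4.36] w [0. 0. 0.] total mm 10.1 rad 0.0
```

```bash
python3 -m creep '[1,0,12,0,0,0,0,1,4,10,-20,0,0,0,1,5,6,-30,0,0,0,1,5,0,-38,0,0,0,1,5,0,-38,0,0,0,1,0,0,0,0,0,0]'
python3 - <<'E'
from g import *
L=lean(TH)
B=[((b@L[:3,:3].T+L[:3,3]),(255,0,255)) for b in DI]+[(np.array([kp(L,0,0),kp(L,0)]),(0,255,0))]
im=ctrl.get_image("side")
wire("side",[],"ac_side.png",(250,110,320,210),6,im=im); wire("side",B,"ac_w.png",(250,110,320,210),6,im=im)
a=np.hstack([cv2.imread("pics/ac_side.png"),cv2.imread("pics/ac_w.png")][:2]); a=a[:, :]; cv2.imwrite("pics/ac.png",cv2.resize(a,None,fx=.9,fy=.9))
im=ctrl.get_image("top"); cv2.imwrite("pics/ac_top.png",cv2.resize(im[130:250,130:290,::-1],None,fx=4,fy=4))
print(cur()[0][:3,3],cur()[1]["time"])
E
```

```text
time: 24.8
position: [0.6837, 0.3044, 0.1841]
ee_rot: [-0.108, 0.624, 0.763, -0.13]
ft_force: [-0.3, -0.6, 0.9]
width: -0.0001
[0.682 0.303 0.178] 24.9
```

View pics/ac.png

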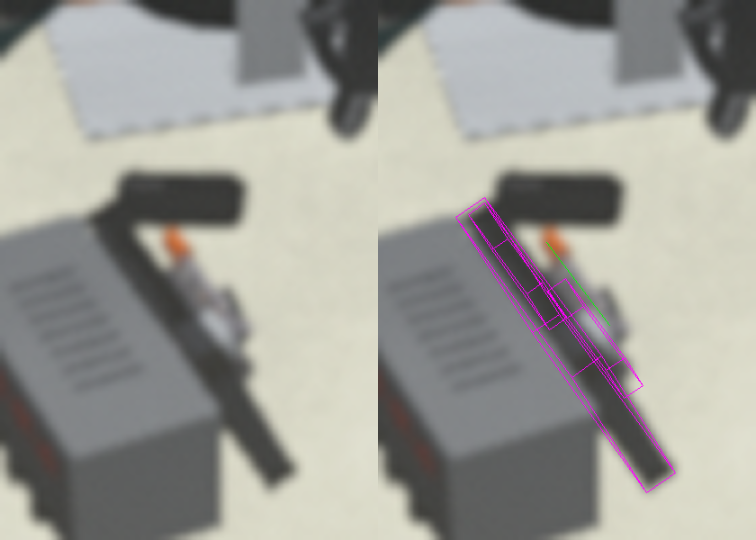

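View pics/ac_top.png

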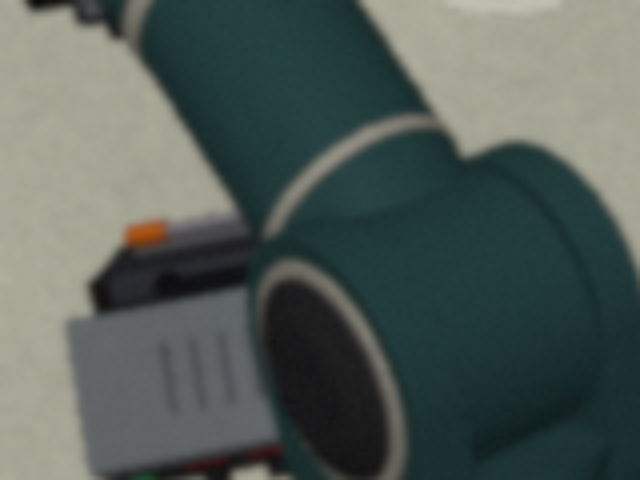

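```bash
python3 - <<'E'
from g import *
L=lean(TH); print(proj("top",kp(L,0)),proj("side",kp(L,0)),kp(L,0),tri({"side":(282.4,155),"top":(166.5,188.5)}))
for q in (.1,.2): print(q,kp(L,q),proj("top",kp(L,q)),proj("side",kp(L,q)))
T0,_=cur(); a=push2(0,.08);a[:3,3]+=[.003,-.004,-.002]; print(a[:3,3]); rows(a)
E
```

```text
[[163.091 188.882]] [[280.674 154.345]] [0.558 0.308 0.109] [0.56  0.298 0.112]
0.1 [0.566 0.309 0.103] [[163.294 186.401]] [[282.764 155.111]]
0.2 [0.575 0.309 0.097] [[163.868 183.899]] [[284.933 156.013]]
[0.565 0.321 0.195]
N 4 d [ 10.29 -27.93   1.73] w [-0.086 -0.     0.   ] total mm 118.8 rad 0.346
```

```bash
python3 -m creep '[1,6,-17,-12,-0.058,0,0,1,6,-19,-3,-0.058,0,0,1,6,-19,0,-0.058,0,0,1,6,-19,3,-0.058,0,0,1,6,-19,6,-0.058,0,0,1,3,-18,10,-0.056,0,0,1,0,0,0,0,0,0]'
python3 - <<'E'
from g import *
a=push2(0,.0,r=.104);a[:3,3]+=[.002,0,.002]; print(a[:3,3]); rows(a,N=4)
save("side","ad_side.png",(240,90,320,210),6)
E
```

```text
time: 25.48
position: [0.5649, 0.3128, 0.1918]
ee_rot: [-0.0, 0.631, 0.776, -0.003]
ft_force: [-0.6, 0.0, -0.1]
width: -0.0004
[0.566 0.317 0.119]
N 4 d [ 1.09  0.56 18.13] w [-0.001  0.001  0.002] total mm 72.7 rad 0.008
```

View pics/ad_side.png

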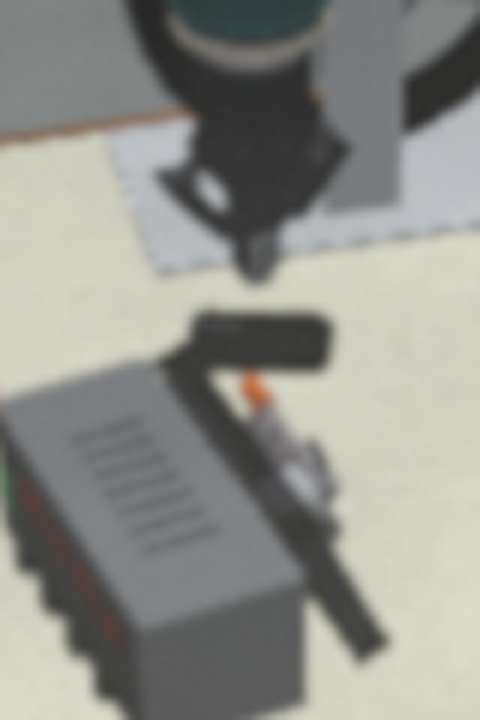

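```bash
python3 -m creep '[1,1,1,16,0,0,0,1,1,1,18,0,0,0,1,0,0,18,0,0,0,1,0,0,12,0,0,0,1,0,0,4,0,0,0,1,0,0,0,0,0,0]'
python3 - <<'E'
from g import *
a=push2(0,.0,r=.104);a[:3,3]+=[.002,0,.002]; rows(a,N=1)
save("side","ae_side.png",(250,110,320,210),7)
E
```

```text
time: 26.03
position: [0.5726, 0.3155, 0.1253]
ee_rot: [-0.001, 0.633, 0.774, -0.002]
ft_force: [0.2, 0.4, -0.3]
width: -0.0002
N 1 d [ 3.1  -5.98  6.04] w [-0.004  0.     0.001] total mm 9.0 rad 0.004
```

View pics/ae_side.png

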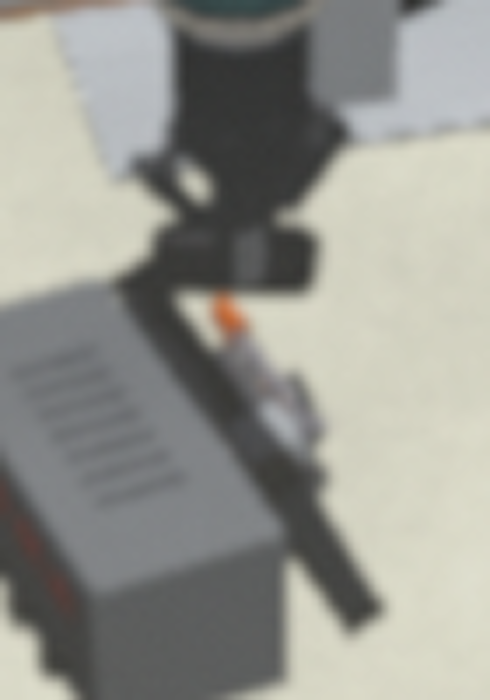

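```bash
python3 -m creep '[1,1,-8.5,0,0,0,0,1,0,0,4,0,0,0,1,0,0,3,0,0,0,1,0,0,0,0,0,0]'
python3 - <<'E'
from g import *
d=np.array([.001,-.001,.002]); P=lambda q: push2(q,r=.104,ox=.004-.01*q)
a=P(0);a[:3,3]+=d; rows(a,N=1); prev=P(0)
for q in (.15,.3,.45,.6,.7,.8,.9,1.0): x=P(q); rows(x,T0=prev,N=1); prev=x
save("side","af_side.png",(250,110,320,210),7)
E
```

```text
time: 26.42
position: [0.5641, 0.315, 0.1193]
ee_rot: [-0.001, 0.632, 0.775, -0.001]
ft_force: [1.0, 0.7, 0.3]
width: -0.0003
N 1 d [ 1.05 -2.79  0.08] w [-0.002  0.     0.001] total mm 3.0 rad 0.002
N 1 d [-0.46 11.07  9.17] w [0. 0. 0.] total mm 14.4 rad 0.0
N 1 d [-2.75 10.79  9.03] w [0. 0. 0.] total mm 14.3 rad 0.0
N 1 d [-4.95 10.23  8.7 ] w [0. 0. 0.] total mm 14.3 rad 0.0
N 1 d [-7.01  9.41  8.2 ] w [0. 0. 0.] total mm 14.3 rad 0.0
N 1 d [-5.73  5.7   5.12] w [0. 0. 0.] total mm 9.6 rad 0.0
N 1 d [-6.49  5.15  4.8 ] w [0. 0. 0.] total mm 9.6 rad 0.0
N 1 d [-7.19  4.55  4.45] w [0. 0. 0.] total mm 9.6 rad 0.0
N 1 d [-7.82  3.89  4.08] w [0. 0. 0.] total mm 9.6 rad 0.0
```

View pics/af_side.png

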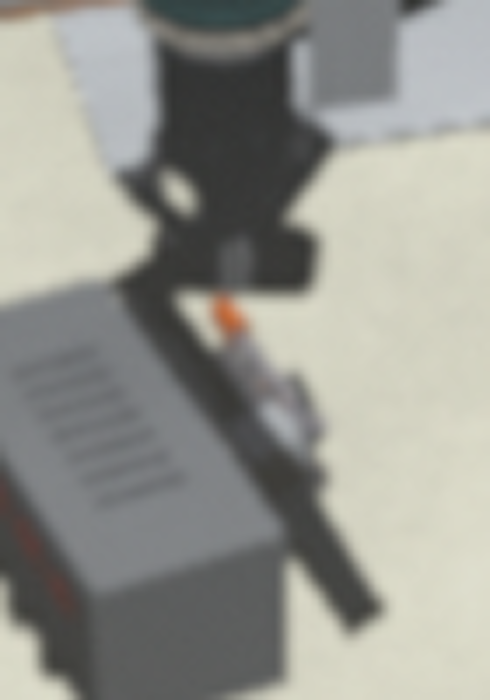

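```bash
python3 -m creep '[1,0,0,2,0,0,0,1,0,3.7,3,0,0,0,1,-0.2,3.7,3,0,0,0,1,-0.3,3.7,3.1,0,0,0,1,-0.9,3.6,3,0,0,0,1,-0.9,3.6,3,0,0,0,1,-0.9,3.6,3,0,0,0,1,0,0,0,0,0,0]'
python3 - <<'E'
from g import *
save("side","ag_side.png",(250,110,320,210),7)
E
```

```text
time: 27.13
position: [0.5874, 0.3164, 0.099]
ee_rot: [-0.001, 0.633, 0.774, -0.0]
ft_force: [3.6, 2.8, 6.2]
width: 0.0001
```

View pics/ag_side.png

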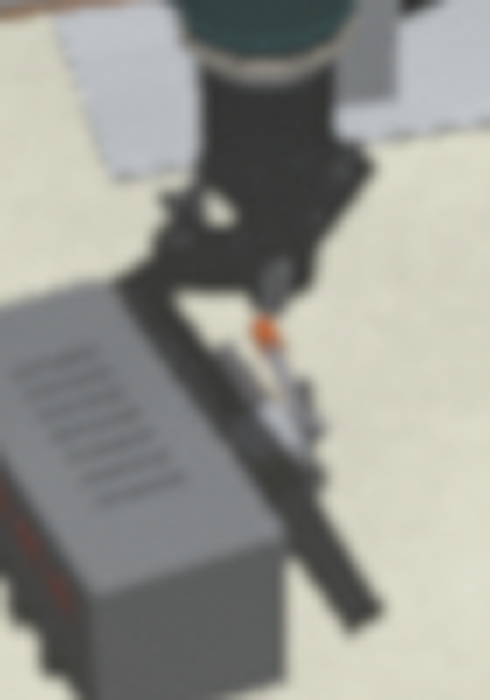

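```bash
python3 -m creep '[1,-1.6,3.9,2.9,0,0,0,1,-1.7,3.9,2.9,0,0,0,1,-1.7,3.9,2.9,0,0,0,1,0,0,0,0,0,0]'
python3 - <<'E'
from g import *
save("side","ah_side.png",(250,110,320,210),7)
E
```

```text
time: 27.52
position: [0.5997, 0.3133, 0.0899]
ee_rot: [-0.001, 0.633, 0.774, -0.001]
ft_force: [3.9, 1.6, 5.1]
width: 0.0001
```

View pics/ah_side.png

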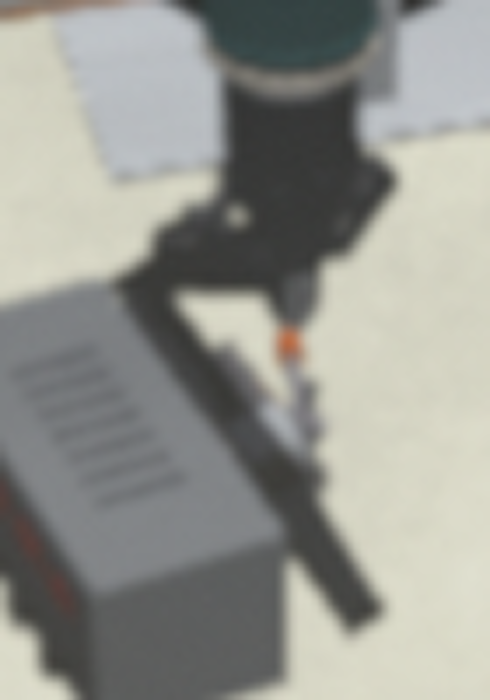

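```bash
python3 -m creep '[1,-2.3,3.3,2.7,0,0,0,1,-2.3,3.3,2.7,0,0,0,1,-2.4,3.2,2.7,0,0,0,1,0,0,0,0,0,0]'
python3 - <<'E'
from g import *
save("side","ai_side.png",(250,110,320,210),7)
E
```

```text
time: 27.9
position: [0.61, 0.3081, 0.0817]
ee_rot: [-0.001, 0.633, 0.774, -0.001]
ft_force: [1.7, -0.1, 2.9]
width: 0.0002
```

View pics/ai_side.png

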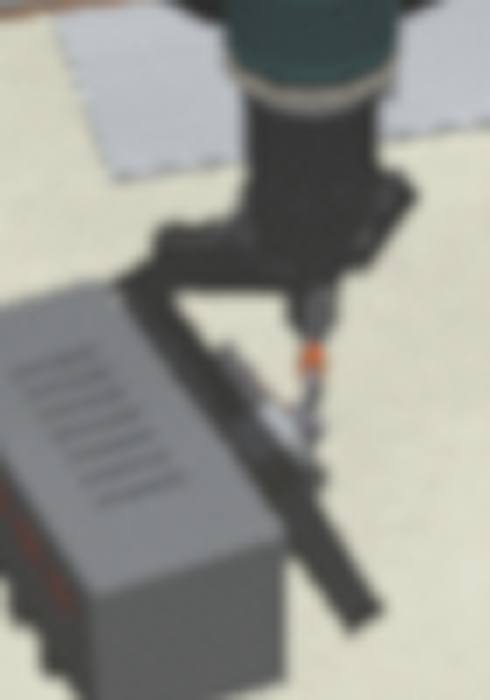

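```bash
python3 -m creep '[1,-2.9,2.7,2.7,0,0,0,1,-2.9,2.7,2.6,0,0,0,1,-3.2,2.4,2.5,0,0,0,1,0,0,0,0,0,0]'
python3 - <<'E'
from g import *
save("side","aj_side.png",(250,110,320,210),7)
E
```

```text
time: 28.28
position: [0.6193, 0.3003, 0.0736]
ee_rot: [-0.001, 0.633, 0.774, -0.002]
ft_force: [0.2, -0.1, -0.3]
width: -0.0002
```

View pics/aj_side.png

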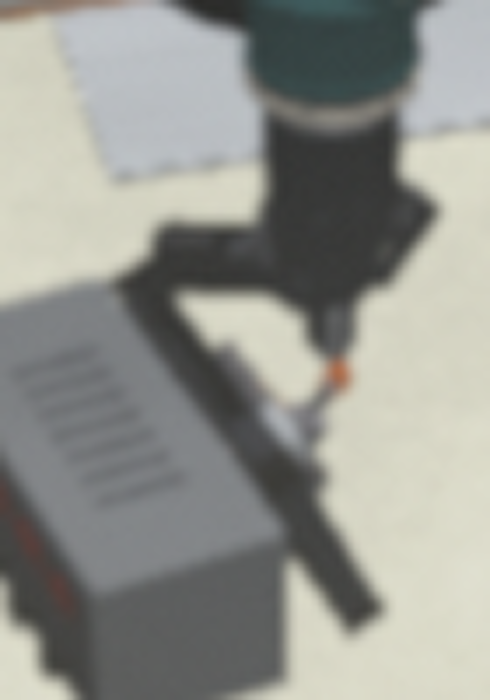

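```bash
python3 -m creep '[1,-3.3,2,2.3,0,0,0,1,-3.3,1.5,2,0,0,0,1,0,0,0,0,0,0,1,0,0,0,0,0,0]'
python3 - <<'E'
from g import *
save("side","ak_side.png",(250,110,320,210),7)
E
```

```text
time: 28.67
position: [0.6239, 0.2955, 0.0702]
ee_rot: [-0.001, 0.633, 0.774, -0.001]
ft_force: [0.2, -0.8, -0.1]
width: 0.0001
```

View pics/ak_side.png

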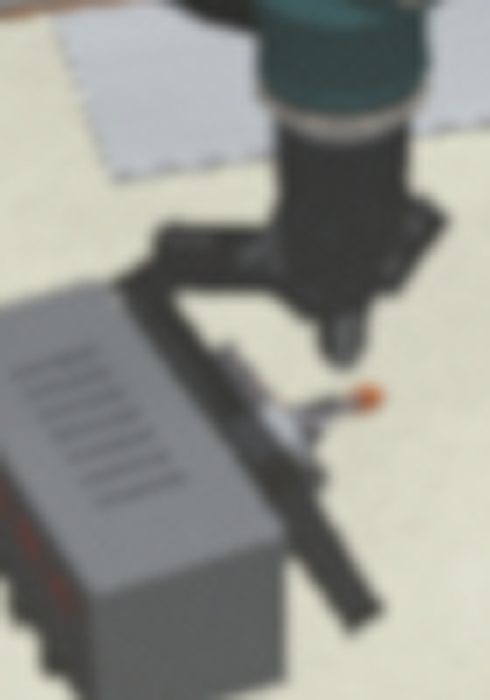

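```bash
python3 -m creep '[1,0,0,0,0,0,0,1,0,0,0,0,0,0,1,0,0,0,0,0,0,1,0,0,0,0,0,0]'
python3 - <<'E'
from g import *
save("side","al_side.png",(250,110,320,210),7)
E
```

```text
time: 29.05
position: [0.6238, 0.2961, 0.0705]
ee_rot: [-0.001, 0.632, 0.775, -0.001]
ft_force: [0.3, 0.5, -0.6]
width: 0.0001
```

View pics/al_side.png

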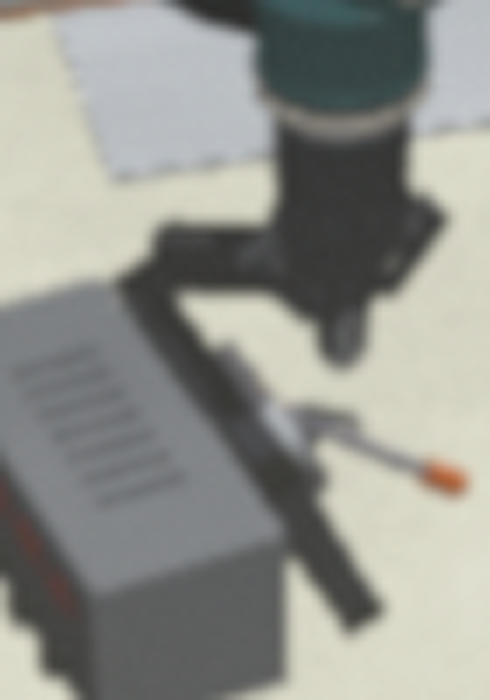

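```bash
python3 -m creep '[1,0,8,-5,0,0,0,1,0,10,-20,0,0,0,1,0,0,-38,0,0,0,0.2,0,0,-38,0,0,0,0.2,0,0,-38,0,0,0,0.2,0,0,-30,0,0,0]'
python3 - <<'E'
from g import *
T0,o=cur(); G=H(q2R([.131,.619,.758,.160]).as_matrix(),[.5222,.233,.1503])
a=G@H(np.eye(3),[0,0,-.09]); print(T0[:3,3],a[:3,3],o["qpos"]); rows(a); rows(G,T0=a)
E
```

```text
time: 29.6
position: [0.6425, 0.3, 0.2432]
ee_rot: [-0.0, 0.632, 0.775, 0.0]
ft_force: [0.6, -0.4, -0.2]
width: 0.0336
[0.642 0.3   0.243] [0.487 0.226 0.233] [-0.084  0.639 -0.636  1.345  0.378  1.278 -0.532]
N 5 d [ -8.31 -33.64  -3.51] w [-0.083 -0.    -0.   ] total mm 173.0 rad 0.416
N 3 d [ 0. -0. 30.] w [0. 0. 0.] total mm 90.0 rad 0.0
```

```bash
python3 -m creep '[0.2,-7,-22,-10,-0.055,0,0,0.2,-7,-28,-4,-0.065,0,0,0.2,-7,-28,-3,-0.065,0,0,0.2,-7,-28,-3,-0.065,0,0,0.2,-7,-28,-3,-0.065,0,0,0.2,-6,-26,-3,-0.06,0,0,0.2,0,0,0,-0.04,0,0,0.2,0,0,0,0,0,0]'
python3 - <<'E'
from g import *
T0,o=cur(); G=H(q2R([.131,.619,.758,.160]).as_matrix(),[.5222,.233,.1503])
rows(G@H(np.eye(3),[0,0,-.05]),N=1); rows(G)
save("side","am_side.png",(230,90,330,210),6)
E
```

```text
time: 30.27
position: [0.4921, 0.2268, 0.241]
ee_rot: [0.131, 0.619, 0.758, 0.159]
ft_force: [1.6, 0.3, 1.7]
width: 0.034
N 1 d [ 0.18 -8.58 45.34] w [-0.001  0.001  0.001] total mm 46.1 rad 0.002
N 3 d [ 0.07 -2.86 31.78] w [-0.  0.  0.] total mm 95.7 rad 0.002
```

View pics/am_side.png

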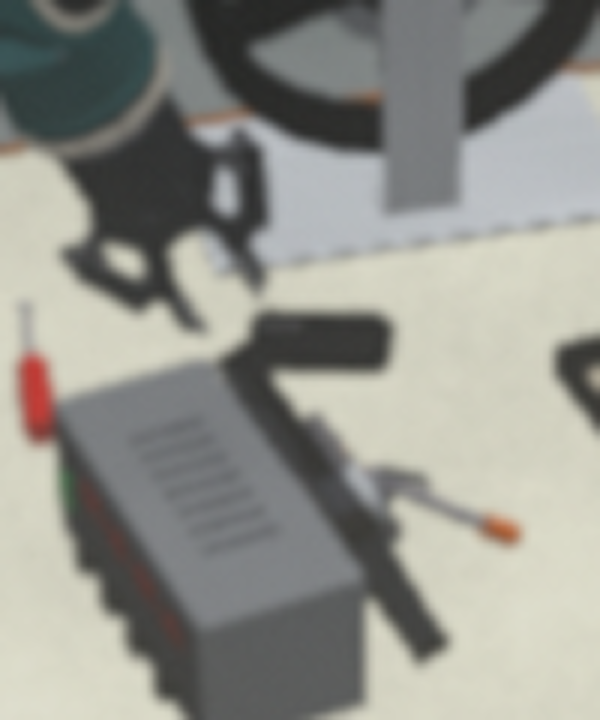

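```bash
python3 -m creep '[0.2,0,-5,20,0,0,0,0.2,0,-3.6,20,0,0,0,0.2,0,0,20,0,0,0,0.2,0,0,20,0,0,0,0.2,0,0,14.5,0,0,0,0.2,0,0,0,0,0,0]'
python3 - <<'E'
from g import *
T0,o=cur(); G=H(q2R([.131,.619,.758,.160]).as_matrix(),[.5222,.233,.1503]); rows(G,N=1); print(o["ft_force"])
E
```

```text
time: 30.82
position: [0.5239, 0.2338, 0.1479]
ee_rot: [0.128, 0.62, 0.758, 0.157]
ft_force: [-0.7, 0.4, -0.1]
width: 0.0342
N 1 d [-0.4  -0.71 -2.92] w [-0.008 -0.    -0.001] total mm 3.0 rad 0.008
[-0.705  0.435 -0.121]
```

```bash
python3 -m creep '[0.2,0,-0.7,-2,-0.008,0,0,1,0,0,0,0,0,0,1,0,0,0,0,0,0,1,0,0,0,0,0,0,1,0,0,0,0,0,0]' 80
python3 - <<'E'
from g import *
T0,o=cur(); print(T0[:3,3],o["ft_force"],o["width"])
A=upright(*CTRL)
# rows: back out+up, rotate upright ; target underside 30mm above bench at ctrl x .165
T1=tooldisp(A@H(np.eye(3),[.17,0,.02])); M=T0.copy(); M[:3,3]+=A[:3,:3]@[.03,0,.03]
rows(M,N=3); rows(T1,T0=M,N=8); print(T1[:3,3])
E
```

```text
time: 31.23
position: [0.5219, 0.2335, 0.1534]
ee_rot: [0.133, 0.618, 0.757, 0.163]
ft_force: [-2.3, -0.6, 6.7]
width: 0.0121
[0.522 0.233 0.153] [-2.322 -0.619  6.7  ] 0.012096238542620376
N 3 d [-0.01 13.22 -5.01] w [0. 0. 0.] total mm 42.4 rad 0.0
N 8 d [-0.16 10.16  3.16] w [ 0.053 -0.     0.   ] total mm 84.5 rad 0.423
[0.634 0.255 0.178]
```

```bash
python3 -m creep '[1,0,6,-5,0,0,0,1,0,12,-8,0,0,0,1,0,14,-4,0,0,0,1,0,12,0,0,0,0,1,0,10,2,0.053,0,0,1,0,10,2,0.053,0,0,1,0,10,2,0.053,0,0,1,0,10,3,0.053,0,0]'
python3 -m creep '[1,0,10,3,0.053,0,0,1,0,10,3,0.053,0,0,1,0,10,2,0.053,0,0,1,0,0,0,0.05,0,0,1,0,0,0,0,0,0]'
python3 - <<'E'
from g import *
T0,o=cur(); A=upright(*CTRL); Ti=np.linalg.inv(A)@T0; print(Ti, o["ft_force"],o["width"])
L=A@H(np.eye(3),[Ti[0,3],Ti[1,3],Ti[2,3]-.16])
B=[((b@L[:3,:3].T+L[:3,3]),(255,0,255)) for b in DI]+[(np.array([kp(L,1.7,0),kp(L,1.7)]),(0,255,0))]
save("side","an_side.png",(230,90,350,210),5);wire("side",B,"an_w.png",(230,90,350,210),5)
E
```

```text
time: 31.9
position: [0.5937, 0.2476, 0.1911]
ee_rot: [0.065, 0.629, 0.77, 0.08]
ft_force: [-0.8, 0.1, -5.0]
width: 0.0119
time: 32.32
position: [0.6246, 0.2536, 0.1864]
ee_rot: [-0.002, 0.633, 0.774, -0.001]
ft_force: [1.6, -1.4, -5.9]
width: 0.0125
[[ 0.     1.    -0.004  0.16 ]
 [ 1.    -0.     0.001  0.001]
 [ 0.001 -0.004 -1.     0.186]
 [ 0.     0.     0.     1.   ]] [ 1.574 -1.375 -5.944] 0.012511660566783312
```

View pics/an_side.png

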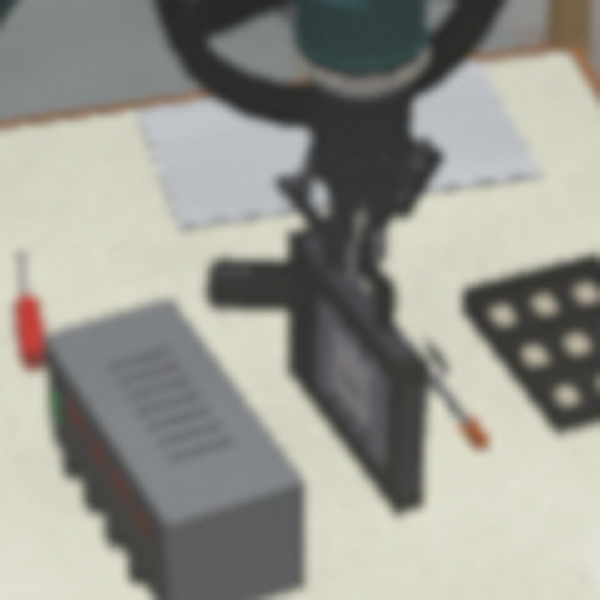

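View pics/an_w.png

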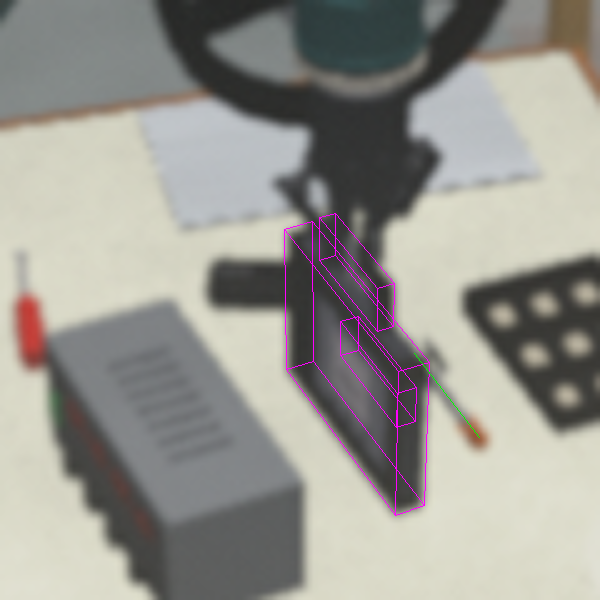

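```bash
python3 -m creep '[1,0,0,8,-0.004,0,0,1,0,0,8,0,0,0,1,0,0,6,0,0,0,1,0,0,0,0,0,0]'
python3 -m creep '[1,0,0,1.5,0,0,0,1,0,0,0,0,0,0]'
python3 -m creep '[1,0,0,1.2,0,0,0,1,0,0,0,0,0,0]'
```

```text
time: 32.75
position: [0.623, 0.2535, 0.1633]
ee_rot: [0.001, 0.632, 0.775, 0.001]
ft_force: [-0.4, 0.1, -5.9]
width: 0.0123
time: 32.92
position: [0.6239, 0.2541, 0.1634]
ee_rot: [0.001, 0.632, 0.775, 0.002]
ft_force: [-0.9, -0.0, -6.1]
width: 0.0122
time: 33.08
position: [0.624, 0.2542, 0.1624]
ee_rot: [0.001, 0.633, 0.775, 0.002]
ft_force: [-0.5, 0.1, -5.7]
width: 0.0119
```

```bash
python3 -m creep '[1,0,0,1.2,0,0,0,1,0,0,0,0,0,0]'
python3 -m creep '[1,0,0,1,0,0,0,1,0,0,0,0,0,0]'
python3 -m creep '[1,0,0,1,0,0,0,1,0,0,0,0,0,0]'
```

```text
time: 33.25
position: [0.6239, 0.2544, 0.1613]
ee_rot: [0.001, 0.632, 0.775, 0.002]
ft_force: [-0.9, 0.4, -3.1]
width: 0.0124
time: 33.42
position: [0.6243, 0.2545, 0.1608]
ee_rot: [0.001, 0.632, 0.775, 0.002]
ft_force: [-1.0, 1.4, 5.1]
width: 0.0124
time: 33.58
position: [0.6247, 0.2546, 0.1608]
ee_rot: [0.002, 0.633, 0.775, 0.003]
ft_force: [-2.8, -2.2, 12.2]
width: 0.0122
```

```bash
python3 -m creep '[1,0,0,-1,0,0,0,1,0,0,0,0,0,0]'
python3 -m creep '[0.6,0,0,0,0,0,0,0.6,0,0,0,0,0,0,0.6,0,0,0,0,0,0]'
python3 - <<'E'
from g import *
T0,o=cur(); A=upright(*CTRL); print(np.linalg.inv(A)@T0,o["ft_force"],o["moment"],o["width"])
save("side","ao_side.png",(230,90,350,210),5)
E
```

```text
time: 33.75
position: [0.6242, 0.2542, 0.1608]
ee_rot: [0.001, 0.633, 0.774, 0.002]
ft_force: [-2.9, -1.2, 8.2]
width: 0.0122
time: 34.0
position: [0.6241, 0.254, 0.16]
ee_rot: [0.001, 0.633, 0.775, 0.002]
ft_force: [-0.3, 0.2, -0.4]
width: 0.0171
[[-0.001  1.     0.004  0.16 ]
 [ 1.     0.001  0.     0.001]
 [ 0.     0.004 -1.     0.16 ]
 [ 0.     0.     0.     1.   ]] [-0.261  0.164 -0.413] [0.01  0.01  0.001] 0.017129499756226216
```

View pics/ao_side.png

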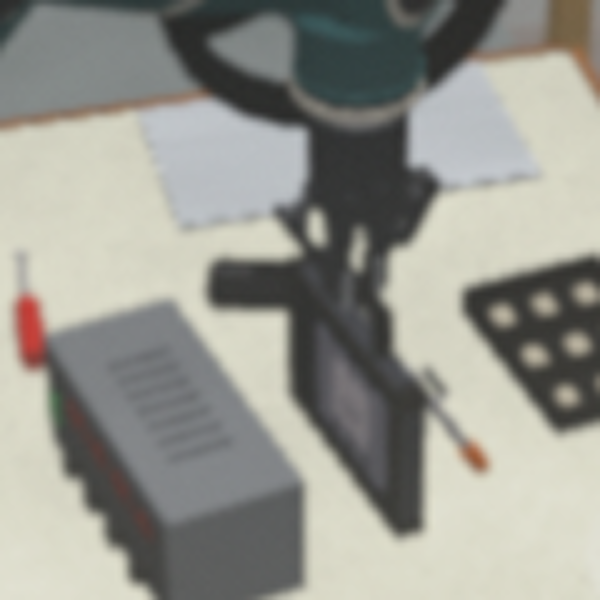

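```bash
python3 -m creep '[0.6,0,0,-0.5,0.004,0,0,1,0,0,0,0,0,0,1,0,0,0,0,0,0,1,0,0,0,0,0,0,1,0,0,0,0,0,0]' 60
python3 - <<'E'
from g import *
T0,o=cur(); A=upright(*CTRL); print(np.linalg.inv(A)@T0,o["ft_force"],o["moment"],o["width"])
E
```

```text
time: 34.47
position: [0.624, 0.2541, 0.1607]
ee_rot: [-0.0, 0.633, 0.775, 0.0]
ft_force: [-1.7, -0.7, 3.0]
width: 0.0129
[[-0.001  1.     0.     0.16 ]
 [ 1.     0.001  0.     0.001]
 [ 0.     0.    -1.     0.161]
 [ 0.     0.     0.     1.   ]] [-1.727 -0.681  2.98 ] [-0.255  0.271 -0.034] 0.012877130882493204
```

```bash
python3 - <<'E'
from g import *
import pickle
A=upright(*CTRL); L=A@H(np.eye(3),[.16,0.001,0])
B=[((b@L[:3,:3].T+L[:3,3]),(255,0,255)) for b in DI]+[(np.array([kp(L,1.7,0),kp(L,1.7)]),(0,255,0))]
wire("side",B,"ap_w.png",(230,90,350,210),5); save("top","ap_top.png"); save("side","ap_s.png")
D=pickle.load(open("m0.pkl","rb"))
for t in("solvent","mouse","lens","driver"):
  for n in CM:
    r=ctrl.regions_of(n,t); print(n,t,[np.round(x["extent"]) for x in r[:1]],[np.round(x["extent"]) for x in D[n,t][:1]])
E
```

```text
side solvent [array([361., 320.,  23.,  38.])] [array([361., 320.,  24.,  37.])]
top solvent [array([440., 174.,  32.,  27.])] [array([441., 172.,  33.,  29.])]
side mouse [array([280., 147.,  15.,   6.])] [array([286., 147.,  28.,   9.])]
top mouse [array([112., 180.,  26.,  37.])] [array([112., 180.,  30.,  37.])]
side lens [array([286., 354.,  17.,  24.])] [array([287., 353.,  17.,  22.])]
top lens [] [array([447., 253.,  19.,  18.])]
side driver [array([236., 158.,   1.,  20.])] [array([237., 154.,   6.,  21.])]
top driver [array([111., 252.,  25.,   7.])] [array([102., 252.,  48.,  12.])]
```

View pics/ap_w.png

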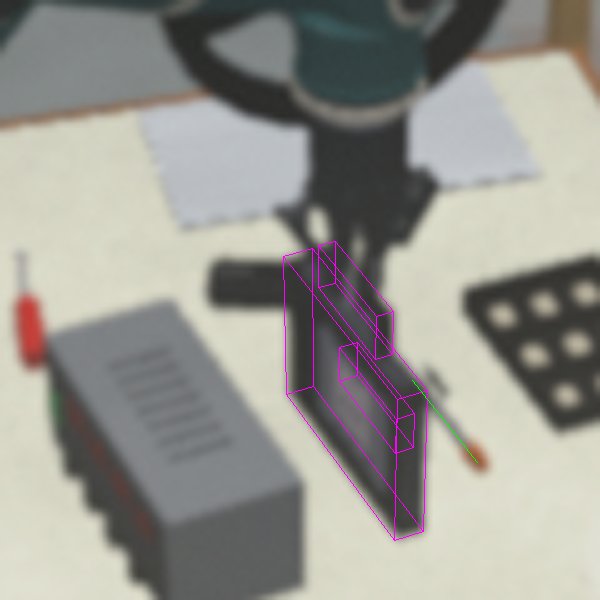

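View pics/ap_top.png

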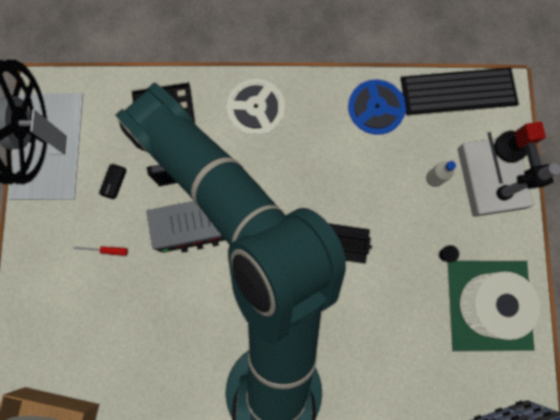

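The display stands upright about 90 mm behind the controller, with its foot at (478,457) in the side crop. The bottle, mouse, lens and screwdriver are where they started, so I'm handing in.

```bash
python3 -c "
from bench import ctrl
print(ctrl.hand_in())"
```

```text
the job is handed in; nothing more can be done
None
```

The display now stands upright on its lower edge and kickstand, about 90 mm behind the controller, with the gripper still holding the handle. I handed in at about 35 s. It was not a clean single pass, because the first kickstand flip failed and I had to redo it.

**First flip:** I took the display out by its handle, leaned it at about 20° and let go. As I pressed the foot, the display tipped off the controller and stood upright on its own, and the kickstand snapped out while it was not leaning.

**Redo:** I took the handle again, leaned the display at about 24°, let go and folded the kickstand back with a fingertip. I then flipped it again in slow steps while watching the display. This time it stayed against the controller, and the pictures show the foot where it should be at the stop.

**Placing:** I gripped the handle, lifted the display away and set it down upright. I opened the grip by a few millimetres for about half a second so it could settle on its edge and foot, then gripped again at 60 N.

**Last checks:**
- **Tool and grip:** the tool was vertical and the finger opening was 12.9 mm on the bar. The arm was pressing down lightly, about 3 N.
- **Display:** its outline in the side picture fits an upright pose to within a few millimetres. The foot showed 1–2 pixels off the prediction.
- **Bottle and mouse:** detected where they started in both cameras, though the mouse is partly hidden from the side.
- **Lens:** matched in the side view. The network missed it in the top view, but the picture shows it in place.
- **Screwdriver:** detected only in part, so its measured centre differs by up to 9 pixels. The picture shows it in its original place.
- **Forces:** the highest force I read was about 31 N at the wrist, for a moment while setting down the second lean.

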